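Hang the tea-light lanterns on the balance bar

ROBOT

A 7-joint arm with a two-finger parallel gripper is mounted at the origin on the work surface. World frame = base frame: x ahead of the robot, y to its left, z up, the work surface at z = 0. Lengths are in m, angles in rad, forces in N, time in s.
With the tool pointing down it reaches from about 0.425 to 0.925 m from the base axis. Payload 6.8 kg.
Tool frame: the origin (TCP) lies midway between the tips of the shut fingers; the grasp point (between the pads) lies 19 mm behind it; x points along the fingers, z is the direction in which the jaws open and shut, and the axes are right-handed (so a half turn about x gives the same grasp; the last joint's range is limited). The gripper opens to 85 mm and grips with 20 to 120 N. Pads are 22 mm wide; open, the fingers measure 114 mm over their backs; the gripper's body (76 mm by 85 mm) begins 54 mm behind the grasp point. The pads swing forward as they close: fully open they stand 13 mm farther back than shut.
Start: joints at [1.028, 0.477, 0.022, 1.555, -0.011, 1.109, -0.083], TCP at [0.284, -0.612, 0.231] pointing down, gripper open.
Joint ranges: [-2.96, 2.96], [-0.34, 2.1], [-1.41, 1.46], [0.24, 2.44], [-1.37, 4.51], [0.17, 1.92], [-2.96, 2.96]. Speed limits (rad/s): [2.39, 2.39, 3.14, 3.14, 3.14, 3.14, 3.14].

INTERFACE

Orientations are given as a unit quaternion [w, x, y, z].
In Python, from station import bot gives the robot as it stands. The module is installed in compiled form; this text tells all that it offers.
- The arm moves only by the shell command python3 -m jog 'ROWS' [FORCE]. ROWS is text: rows parted by semicolons, each of 7 numbers parted by spaces: the shift along the tool's x, y, z in mm, then the turn, a rotation vector about the tool's x, y, z in units of 6 degrees (1.0 is 6 degrees), then the finger opening in mm, from 0 to 85.4. A call has 1 to 5 rows; each row shifts and turns the commanded pose from where the row before left it, along the tool's axes as they then stand; what a row does not reach is not made up. A row lasts 1/10 s, in which the tool goes at most 50 mm and 8.59 degrees, less where a joint would pass 70% of its speed; a pose out of reach is approached as far as the arm can. A call with a gripper value outside its range is refused whole. The fingers move at their own pace and stop on an object; FORCE is the grip in N (left out, the last holds). Time passes only in rows, so rows that do not move let the fingers close. It gives the time, the measured TCP pose, the force and the opening at its end, in the units of the state.
- bot.get_obs(): the state, without advancing time (a new reading comes with each control period).
- bot.read_camera(name): name is "scene" or "top"; returns (picture, depth): 384x512x3 uint8, red, green, blue; 384x512 float32, m along the optical axis (not along the pixel's ray), 0 where there is no reading.
- bot.calibration(name): a dict with "fx", "fy", "cx", "cy" (pixels), "D" ([k1, k2, p1, p2, k3] as OpenCV has them; the pictures are not rectified), "T" (4x4, takes a point from camera to world coordinates). Camera axes: x right, y up, looking along -z (the intrinsics and any distortion apply to the point x, -y, -z); pixel columns grow to the right and rows downward; lengths in m; the calibration is good to about 2 mm. A picture is of the moment at which its call begins. calibration takes no time and is no camera call.
- bot.hand_in(): hands the job in, once; it reports no verdict.
The state is a dict: "t": time; "q": joint angles; "joint_vel": joint speeds; "joint_torque": joint torques, N m; "eef_pos": TCP position; "tool_rot": TCP orientation; "contact_force": force on the tool from outside, world axes, zero at the start; "torque": the same for the moment, N m; "gripper_width": opening from 0.0 (shut) to 1.0 (fully open).
Only numpy, scipy, OpenCV 4.12 (cv2) and the standard library are available. Lean on these libraries where they do the work, as an engineer would, in place of code of your own. Each camera call takes 0.05 s, during which the arm holds its last target.

TASK

Hang the three lanterns by their hooks on the pivoting balance bar so that it ends level: first one small lantern on the arm to the robot's right, then the large blue one on the left arm, then the other small one on the right arm, one small lantern at each of the two collars there. Set each hook gently on the bar just inboard of its brass stop collar, slide it outwards until you feel it press lightly against the collar, let the bar take the weight slowly before you let go, and never force, jerk or tip the bar far over. Leave the cup, the jar and the remote control where they are.

Things in the scene. Friction and masses are not known exactly. Their poses are not given: they have to be found in the camera images.
- bar: Wooden bar, 10 x 360 x 10 mm along its own y (+y to the robot's left), pivoting like a see-saw about its own x. Origin at the pivot, mid-bar, 225 mm above the table; the bar's top is 5 mm above it. Self-levelling and soft: one small lantern at the outer right collar tips it 0.12 to 0.18 rad, the large alone 0.19 to 0.28 (friction and keel mass are hidden). Swing period just under 1 s; limits 0.45 rad.
- stand: Fixed dark steel stand: origin on the table right below the pivot, same yaw as the bar; foot plate 170 x 170 x 12 mm; post (16 mm, 252 mm tall) 75 mm beyond the bar (+x). A brass keel weight on the bar (48 mm diameter, 80 mm along x, about 1.6 kg) hangs 135 mm below the pivot.
- stop_right_outer (a point): Brass stop collar, 22 mm diameter, 8 mm thick, fixed round the bar at the outer end of the right (-y) arm. Origin at the centre of the face towards the pivot, 169 mm from it; axes of the bar. A hook resting against it has its hook point 4 mm inboard of this face. 67 mm of free bar lie between this face and the inner collar. Loaded here, the bar sinks about 1 mm per 0.08 N.
- stop_right_inner (a point): The same collar half-way out on the right (-y) arm: its face towards the pivot (origin) is 94 mm from the pivot. A hook rests against that face, on the pivot's side. The bar sinks here about 1 mm per 0.25 N.
- stop_left (a point): The same collar on the left (+y) arm, for the large lantern: its face towards the pivot (origin) is 131.5 mm from the pivot. The bar sinks here about 1 mm per 0.13 N.
- small_a_mid (a point): Small tea-light lantern, bright steel and glass, 0.2 kg, 48 mm diameter, 154 mm tall, standing upright, hook tip roughly away from the robot. Point on its axis half-way up (77 mm). On top a pale wooden finger tab, 12 mm thick (x), 20 mm wide (y), 32 mm tall (heights 122 to 154 mm); pinch it across its thickness, above its middle.
- small_a_hook (a point): On its axis, underside of the hook's top wire (110 mm high), where the bar bears; tab centre 28 mm higher. Hook of 8 mm wire above the roof (roof top 52 mm): rises 13 mm to the -x side, crosses over along x, the tip comes down 13 mm to the +x side, to 16 mm below this point. A bar along y enters from +x through the 42 mm opening between roof and tip.
- small_b_mid (a point): A second small lantern, identical to the first; point half-way up (77 mm).
- small_b_hook (a point): The hook underside of the second small lantern.
- large_mid (a point): Large lantern, blue metal and glass, 0.4 kg, 64 mm diameter, 172 mm tall, standing upright, hook tip roughly away from the robot. Point on its axis half-way up (86 mm). Same tab, at heights 140 to 172 mm.
- large_hook (a point): The hook underside of the large lantern, 128 mm high; same hook and opening as the small ones (roof top 70 mm).
- cup: White coffee cup fixed on its saucer (132 mm diameter, 64 mm tall), origin under the saucer. Bystander.
- jar: Amber glass jar with a dark lid, 72 mm diameter, 85 mm tall, origin under its centre. Bystander.
- remote: Black remote control, 45 x 170 x 18 mm, lying flat, origin under its centre. Bystander.
Mind the look-alikes: they are no part of the job. Several things look just like the part that bears large_mid: the one meant starts farthest to the robot's left.

How it is judged:
By the outcome, as a careful person would: the job done as asked, in the order asked, and still so for the second after the job is handed in, with the robot touching nothing.
It also fails if it takes over 72 s, if anything falls off the work surface, if the arm or the gripper's body presses on something with over 40 N, if the wrist force passes 120 N, or if a joint passes its speed limit or range.

## Working session

There is one attempt and no reset: what is moved stays moved. The work goes in short steps, Python scripts to look and compute and a shell command to move; the robot and the scene stay as the last step left them, time stands still between calls to the robot, and variables do not carry over. Pictures are saved under pics/ and viewed, and the job is handed in when it is done.

```bash
mkdir -p pics; ls; python3 - <<'E'
from station import bot
import cv2,numpy as np
o=bot.get_obs()
for k,v in o.items(): print(k,np.round(v,3))
for n in("scene","top"):
    im,d=bot.read_camera(n); cv2.imwrite(f"pics/{n}0.png",im[:,:,::-1]); np.save(f"pics/{n}0_d.npy",d);np.save(f"pics/{n}0.npy",im)
    c=bot.calibration(n); print(n,{k:np.round(v,4).tolist() for k,v in c.items()})
E
```

```text
pics
t 0.0
q [ 1.028  0.478  0.022  1.556 -0.011  1.109 -0.083]
joint_vel [-0.002 -0.001  0.001  0.    -0.     0.    -0.001]
joint_torque [-1.0000e-03 -5.9646e+01  1.6070e+00 -2.8119e+01  1.2000e-02  9.0000e-03
  0.0000e+00]
eef_pos [ 0.284 -0.612  0.23 ]
tool_rot [ 0.596  0.381  0.597 -0.38 ]
contact_force [ 0.342 -0.517 -0.194]
torque [ 0.023 -0.021 -0.028]
gripper_width 1.001
scene {'fx': 457.409, 'fy': 457.409, 'cx': 253.5687, 'cy': 192.0516, 'D': [-0.1254, 0.0, 0.0, 0.0, 0.0], 'T': [[-0.7987, -0.3893, 0.4588, 1.1333], [0.6015, -0.4962, 0.6261, 0.8156], [-0.0161, 0.776, 0.6305, 1.0124], [0.0, 0.0, 0.0, 1.0]]}
top {'fx': 410.3671, 'fy': 410.3671, 'cx': 249.6386, 'cy': 190.8615, 'D': [-0.0318, 0.0, 0.0, 0.0, 0.0], 'T': [[0.0295, 0.9859, -0.1645, 0.3411], [-0.9995, 0.0311, 0.0073, -0.0027], [0.0123, 0.1642, 0.9864, 1.3011], [0.0, 0.0, 0.0, 1.0]]}
```

View pics/scene0.png

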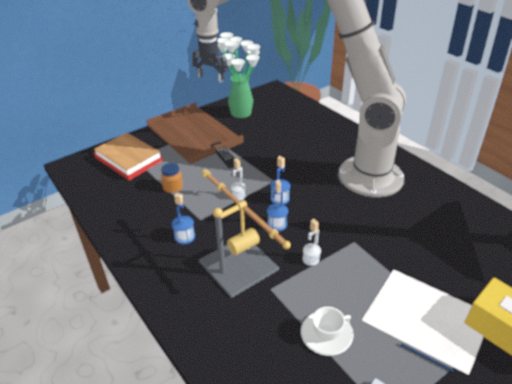

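View pics/top0.png

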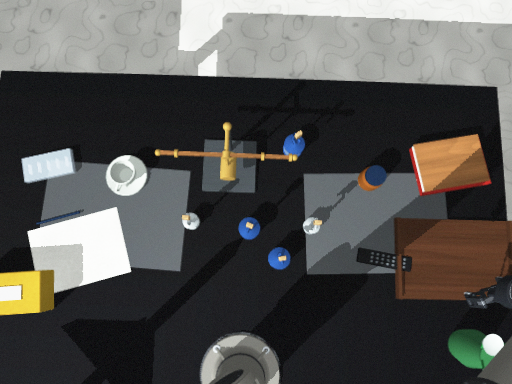

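The top view shows the bar at rows 150-158, cols 158-295, and small lanterns at (191,221) and (312,226). There are three blue look-alikes at (249,228), (279,258) and (294,146). The jar is at (372,178), the cup at (127,176) and the remote at (383,260). Next I'll measure positions.

```bash
cat > h.py <<'E'
import numpy as np, cv2
from station import bot
def cloud(n,d):
    c=bot.calibration(n); K=np.array([[c['fx'],0,c['cx']],[0,c['fy'],c['cy']],[0,0,1.]])
    v,u=np.mgrid[0:384,0:512]
    p=cv2.undistortPoints(np.stack([u,v],-1).reshape(-1,1,2).astype(np.float64),K,np.array(c['D'])).reshape(384,512,2)
    P=np.stack([p[...,0]*d,-p[...,1]*d,-d,np.ones_like(d)],-1)
    W=P@np.array(c['T']).T
    W=W[...,:3]; W[d<=0]=np.nan
    return W
def proj(n,X):
    c=bot.calibration(n); K=np.array([[c['fx'],0,c['cx']],[0,c['fy'],c['cy']],[0,0,1.]])
    X=np.atleast_2d(X); T=np.linalg.inv(np.array(c['T'])); q=X@T[:3,:3].T+T[:3,3]
    q=q*[1,-1,-1]
    return cv2.projectPoints(q.reshape(-1,1,3),np.zeros(3),np.zeros(3),K,np.array(c['D']))[0].reshape(-1,2)
E
python3 - <<'E'
from h import *
for n in("top","scene"):
    im=np.load(f"pics/{n}0.npy");W=cloud(n,np.load(f"pics/{n}0_d.npy").astype(float))
    np.save(f"pics/{n}0_W.npy",W)
W=np.load("pics/top0_W.npy");im=np.load("pics/top0.npy")
pts={'bar1':(175,154),'bar2':(262,156),'bL':(249,228),'b2':(279,258),'b3':(294,146),'sA':(191,221),'sB':(312,226),'jar':(372,178),'cup':(127,176),'rem':(383,260),'cols':(176,154),'colL':(158,153),'colRi':(263,156),'table':(220,280)}
for k,(u,v) in pts.items():
    b=W[v-14:v+15,u-14:u+15].reshape(-1,3); b=b[~np.isnan(b[:,0])]
    print(k,np.round(W[v,u],3),'maxz',np.round(b[b[:,2].argmax()],3))
o=[]
for (n,u0,u1,v0,v1) in(("top",150,330,110,290),("scene",150,340,140,300)):
    c=np.load(f"pics/{n}0.npy")[v0:v1,u0:u1,::-1]; cv2.imwrite(f"pics/{n}0c.png",cv2.resize(c,None,fx=4 if n=="scene" else 3.3,fy=4 if n=="scene" else 3.3,interpolation=cv2.INTER_CUBIC)[:600,:800])
E
```

```text
bar1 [0.612 0.191 0.236] maxz [0.617 0.194 0.239]
bar2 [ 0.615 -0.041  0.231] maxz [ 0.622 -0.041  0.238]
bL [ 0.428 -0.013  0.136] maxz [ 0.439 -0.012  0.178]
b2 [ 0.347 -0.096  0.172] maxz [ 0.349 -0.099  0.176]
b3 [ 0.693 -0.146  0.067] maxz [ 0.616 -0.115  0.238]
sA [0.451 0.164 0.049] maxz [0.449 0.161 0.159]
sB [ 0.446 -0.204  0.059] maxz [ 0.455 -0.211  0.157]
jar [ 0.595 -0.382  0.086] maxz [ 0.59  -0.373  0.094]
cup [0.591 0.38  0.016] maxz [0.594 0.348 0.068]
rem [ 0.35  -0.434  0.016] maxz [ 0.379 -0.472  0.033]
cols [0.613 0.189 0.232] maxz [0.617 0.194 0.239]
colL [0.615 0.238 0.23 ] maxz [0.613 0.242 0.238]
colRi [ 0.615 -0.044  0.233] maxz [ 0.622 -0.041  0.238]
table [ 0.274  0.072 -0.003] maxz [0.315 0.045 0.008]
```

View pics/top0c.png

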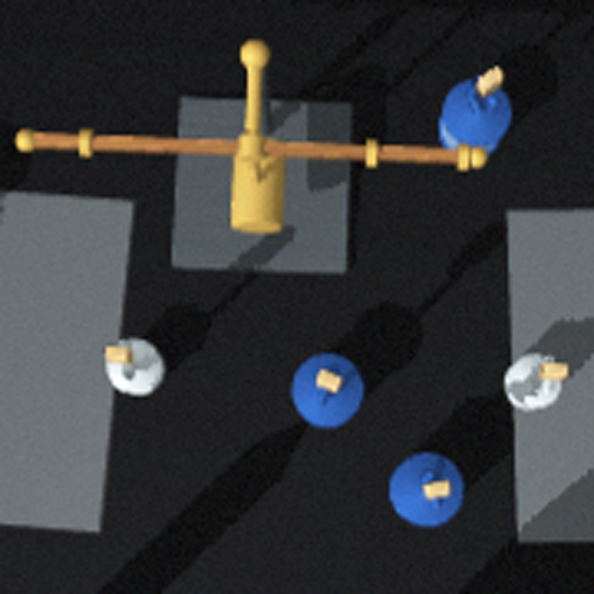

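View pics/scene0c.png

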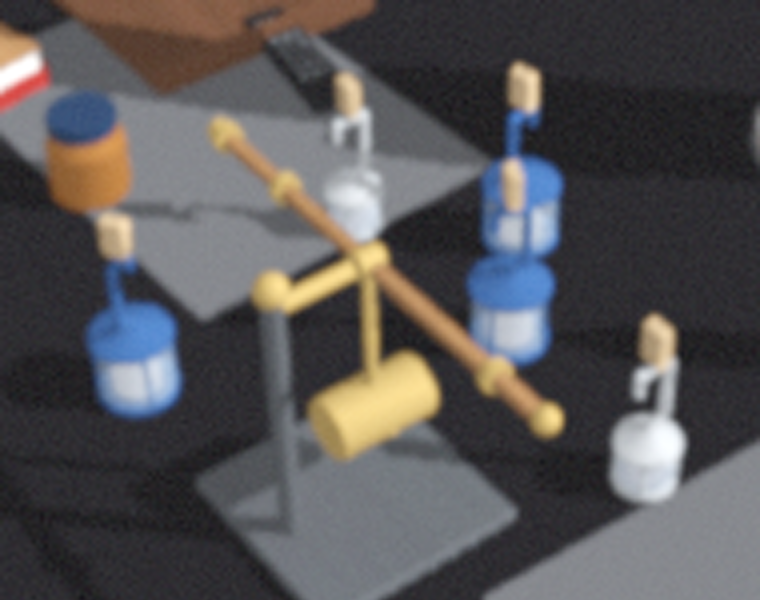

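Candidates for "large": top (249,228) at y≈-0.01, (279,258) at y≈-0.10 and (294,146) at y≈-0.14. I choose (249,228), the one farthest left. Next I'll fit the tabs and the bar precisely.

```bash
cat >> h.py <<'E'
from scipy.optimize import least_squares
def tabpts(ims,Ws,c,z0,z1,r=0.03):
    out=[]
    for im,W in zip(ims,Ws):
        hsv=cv2.cvtColor(im,cv2.COLOR_RGB2HSV)
        m=(np.hypot(W[...,0]-c[0],W[...,1]-c[1])<r)&(W[...,2]>z0)&(W[...,2]<z1)
        m&=(hsv[...,0]<25)&(hsv[...,1]>50)&(hsv[...,2]>90)
        out.append(W[m])
    return out
def boxsd(p,prm,hs):
    x,y,z,th=prm
    d=p-[x,y,z]; c,s=np.cos(th),np.sin(th)
    q=np.abs(np.stack([c*d[:,0]+s*d[:,1],-s*d[:,0]+c*d[:,1],d[:,2]],-1))-hs
    return np.linalg.norm(np.maximum(q,0),axis=1)+np.minimum(q.max(1),0)
def fitbox(p,zc,hs=np.array([.006,.010,.016]),th0=0):
    best=None
    for t in (-.4,-.2,0,.2,.4):
        r=least_squares(lambda a:boxsd(p,[a[0],a[1],a[2],a[3]],hs),[*p[:,:2].mean(0),zc,th0+t],loss='soft_l1',f_scale=.002,x_scale=[.01,.01,.01,.1])
        if best is None or r.cost<best.cost: best=r
    return best
E
python3 - <<'E'
from h import *
ims=[np.load(f"pics/{n}0.npy") for n in("top","scene")]; Ws=[np.load(f"pics/{n}0_W.npy") for n in("top","scene")]
for k,c,zt in(('a',(.449,.161),.138),('b',(.455,-.209),.138),('L',(.437,-.012),.156)):
    P=tabpts(ims,Ws,c,zt-.014,zt+.03)
    for nm,p in(('top',P[0]),('scene',P[1]),('both',np.vstack(P))):
        if len(p)<8: print(k,nm,len(p));continue
        r=fitbox(p,zt); print(k,nm,len(p),np.round(r.x,4),'cost',r.cost*1e6/len(p),'zmax',np.round(np.percentile(p[:,2],95),4))
# bar
for n,im,W in zip(("top","scene"),ims,Ws):
    hsv=cv2.cvtColor(im,cv2.COLOR_RGB2HSV)
    m=(abs(W[...,0]-.615)<.03)&(abs(W[...,1]-.05)<.25)&(W[...,2]>.21)&(W[...,2]<.25)
    p=W[m]; h=hsv[m]; br=(h[:,0]<17)
    A=np.polyfit(p[br,1],p[br,0],1); Z=np.polyfit(p[br,1],p[br,2],1)
    print(n,m.sum(),'x=f(y)',A,'z',Z,'range y',p[:,1].min(),p[:,1].max())
    u=p[:,1]
    for lo in np.arange(-.14,.26,.008):
        s=(u>=lo)&(u<lo+.008)
        if s.sum(): print(round(lo,3),s.sum(),np.round(np.median(h[s],0)),np.round(np.percentile(p[s,2],95),4),np.round(np.median(p[s,0]),4),end=' | ')
    print()
E
```

```text
a top 38 [ 0.4543  0.1687  0.1403 -0.1699] cost 0.7369585239166359 zmax 0.1576
a scene 72 [ 0.4532  0.168   0.1381 -0.0985] cost 0.604609593179021 zmax 0.1554
a both 110 [ 0.4533  0.1685  0.1392 -0.1278] cost 0.7698155050914214 zmax 0.157
b top 40 [ 0.4516 -0.2054  0.1386 -0.2024] cost 0.6267255772697508 zmax 0.1564
b scene 48 [ 0.4526 -0.2037  0.137  -0.1678] cost 1.0367238099384304 zmax 0.1535
b both 88 [ 0.4524 -0.2041  0.138  -0.1392] cost 0.9620111605914586 zmax 0.1554
L top 32 [ 0.4369 -0.0117  0.1557 -0.3906] cost 1.1557398225905646 zmax 0.1763
L scene 35 [ 0.4366 -0.0129  0.1542 -0.2215] cost 0.6892541419855683 zmax 0.1719
L both 67 [ 0.4362 -0.0125  0.1553 -0.3107] cost 0.9923571201916788 zmax 0.1747
top 727 x=f(y) [0.00620176 0.61752402] z [-1.88454391e-04  2.28964751e-01] range y -0.1355370362315632 0.24648286048913837
-0.14 7 [ 21. 143. 150.] 0.2313 0.6165 | -0.132 18 [ 22. 140. 226.] 0.234 0.6164 | -0.124 15 [ 22. 145. 208.] 0.2366 0.6159 | -0.116 24 [ 21. 143. 186.] 0.2373 0.6152 | -0.108 12 [ 14. 152. 172.] 0.2318 0.6164 | -0.1 12 [ 14. 150. 168.] 0.2303 0.6165 | -0.09
[... 3211 characters left out ...]
12 [ 15. 120. 176.] 0.2303 0.6227 | 0.124 15 [ 14. 121. 169.] 0.2312 0.6231 | 0.132 12 [ 15. 120. 178.] 0.2297 0.6218 | 0.14 15 [ 15. 119. 184.] 0.2317 0.6229 | 0.148 13 [ 15. 118. 162.] 0.231 0.6227 | 0.156 14 [ 15. 116. 180.] 0.2302 0.6213 | 0.164 13 [ 14. 116. 181.] 0.2306 0.6218 | 0.172 13 [ 15. 120. 172.] 0.2318 0.6237 | 0.18 9 [ 17. 120. 175.] 0.2306 0.6229 | 0.188 25 [ 20. 117. 190.] 0.2345 0.6243 | 0.196 24 [ 18. 114. 201.] 0.2349 0.6222 | 0.204 13 [ 15. 119. 187.] 0.2325 0.6223 | 0.212 18 [ 15. 118. 189.] 0.2338 0.6216 | 0.22 15 [ 15. 116. 184.] 0.2315 0.6208 | 0.228 9 [ 16. 118. 177.] 0.2321 0.6217 | 0.236 20 [ 21. 117. 188.] 0.2351 0.6241 | 0.244 22 [ 22. 112. 224.] 0.235 0.6218 |
```

```bash
cat >> h.py <<'E'
from scipy.spatial.transform import Rotation as R
def toolR(q): return R.from_quat([q[1],q[2],q[3],q[0]])
def plan(pos,yaw,n,frm=None):
    """rows from present pose to TCP pos, jaw axis at yaw (mod pi), tool straight down"""
    o=bot.get_obs(); p=np.array(o['eef_pos']); r=toolR(o['tool_rot'])
    best=None
    for k in (0,np.pi):
        z=np.array([np.cos(yaw+k),np.sin(yaw+k),0]); x=np.array([0,0,-1.]); y=np.cross(z,x)
        T=R.from_matrix(np.stack([x,y,z],1)); dv=(r.inv()*T).as_rotvec()
        if best is None or np.linalg.norm(dv)<np.linalg.norm(best): best=dv
    d=(np.array(pos)-p)/n; cur=r
    print('from',np.round(p,4),'z axis yaw',np.round(np.arctan2(*r.as_matrix()[[1,0],2]),3),'f',np.round(o['contact_force'],2),'t',o['t'],'dist',np.linalg.norm(d*n))
    for i in range(n):
        print(np.round(cur.inv().apply(d)*1000,1),np.round(np.degrees(best/n)/6,3)); cur=cur*R.from_rotvec(best/n)
E
python3 - <<'E'
from h import *
ims=[np.load(f"pics/{n}0.npy") for n in("top","scene")]; Ws=[np.load(f"pics/{n}0_W.npy") for n in("top","scene")]
for n,im,W in zip(("top","scene"),ims,Ws):
    hsv=cv2.cvtColor(im,cv2.COLOR_RGB2HSV)
    m=(abs(W[...,0]-.62)<.03)&(W[...,2]>.2)&(W[...,2]<.25)&(hsv[...,0]>=18)&(hsv[...,0]<28)
    for lo,hi,o in((-.125,-.107,.173),(-.055,-.03,.098),(.18,.205,-.1355)):
        s=W[m&(W[...,1]>lo)&(W[...,1]<hi)]; print(n,len(s),np.round(s.mean(0),4),'ymin/max',np.round(np.percentile(s[:,1],[5,95]),4),'pivot y',round(s[:,1].mean()+o,4))
    P=tabpts(ims,Ws,(.68,-.145),.13,.19,.05); p=P[0 if n=="top" else 1]; r=fitbox(p,.156); print('b3',len(p),np.round(r.x,4))
    s=W[(hsv[...,0]>100)&(hsv[...,0]<125)&(hsv[...,1]>120)&(abs(W[...,0]-.67)<.06)&(abs(W[...,1]+.14)<.05)]
    print('b3 blue',np.round(s.min(0),3),np.round(s.max(0),3),np.round(s.mean(0),3))
plan([.452,-.204,.21],-.15,12)
E
```

```text
top 31 [ 0.6143 -0.118   0.2321] ymin/max [-0.1244 -0.1132] pivot y 0.055
top 28 [ 0.6163 -0.0417  0.2327] ymin/max [-0.0464 -0.038 ] pivot y 0.0563
top 32 [0.6173 0.1911 0.2315] ymin/max [0.1876 0.1953] pivot y 0.0556
b3 45 [ 0.7034 -0.1466  0.1568  0.6741]
b3 blue [ 0.671 -0.19  -0.004] [ 0.73  -0.115  0.139] [ 0.697 -0.145  0.063]
scene 37 [ 0.6209 -0.1137  0.2291] ymin/max [-0.1193 -0.1092] pivot y 0.0593
scene 37 [ 0.6216 -0.0398  0.2283] ymin/max [-0.0475 -0.035 ] pivot y 0.0582
scene 45 [0.6226 0.1934 0.2293] ymin/max [0.1841 0.1986] pivot y 0.0579
b3 71 [ 0.7039 -0.1458  0.1551  0.5814]
b3 blue [ 0.643 -0.186 -0.004] [ 0.73  -0.111  0.138] [ 0.704 -0.139  0.063]
from [ 0.2841 -0.6117  0.2304] z axis yaw -1.136 f [ 0.35  0.14 -0.14] t 0.1 dist 0.4413852457009565
[  1.7  27.  -24.9] [-0.785 -0.001 -0.001]
[  1.7  29.  -22.6] [-0.785 -0.001 -0.001]
[  1.7  30.7 -20.2] [-0.785 -0.001 -0.001]
[  1.7  32.3 -17.6] [-0.785 -0.001 -0.001]
[  1.7  33.6 -14.9] [-0.785 -0.001 -0.001]
[  1.7  34.7 -12.1] [-0.785 -0.001 -0.001]
[ 1.7 35.6 -9.2] [-0.785 -0.001 -0.001]
[ 1.7 36.2 -6.2] [-0.785 -0.001 -0.001]
[ 1.7 36.6 -3.2] [-0.785 -0.001 -0.001]
[ 1.7 36.7 -0.2] [-0.785 -0.001 -0.001]
[ 1.7 36.6  2.8] [-0.785 -0.001 -0.001]
[ 1.7 36.3  5.8] [-0.785 -0.001 -0.001]
```

```bash
python3 -m jog '1.7 27 -24.9 -0.785 0 0 45; 1.7 29 -22.6 -0.785 0 0 45; 1.7 30.7 -20.2 -0.785 0 0 45; 1.7 32.3 -17.6 -0.785 0 0 45; 1.7 33.6 -14.9 -0.785 0 0 45' 40
python3 -m jog '1.7 34.7 -12.1 -0.785 0 0 45; 1.7 35.6 -9.2 -0.785 0 0 45; 1.7 36.2 -6.2 -0.785 0 0 45; 1.7 36.6 -3.2 -0.785 0 0 45; 1.7 36.7 0 -0.785 0 0 45'
python3 -c "
from h import *
plan([.452,-.204,.21],-.15,2)"
```

```text
t: 0.6
eef_pos: [0.3545, -0.4406, 0.2224]
tool_rot: [0.661, 0.25, 0.662, -0.25]
contact_force: [0.4, -0.1, -1.1]
gripper_width: 0.528
t: 1.1
eef_pos: [0.4244, -0.271, 0.214]
tool_rot: [0.698, 0.109, 0.699, -0.109]
contact_force: [0.9, -0.5, 0.5]
gripper_width: 0.524
from [ 0.4244 -0.271   0.214 ] z axis yaw -0.311 f [ 0.93 -0.49  0.5 ] t 1.1 dist 0.07252822676493562
[ 2.  36.1  2.9] [-0.767 -0.002  0.   ]
[ 2.  35.7  5.8] [-0.767 -0.002  0.   ]
```

```bash
python3 -m jog '2 36.1 2.9 -0.767 0 0 45; 2 35.7 5.8 -0.767 0 0 45; 0 0 0 0 0 0 45'
python3 - <<'E'
from h import *
plan([.452,-.204,.126],-.15,3)
im,d=bot.read_camera("top"); 
p=proj("top",[.452,-.204,.15])[0].astype(int); print(p)
cv2.imwrite("pics/b1.png",cv2.resize(im[p[1]-60:p[1]+60,p[0]-60:p[0]+60,::-1],None,fx=4,fy=4))
im,d=bot.read_camera("scene"); 
p=proj("scene",[.452,-.204,.15])[0].astype(int); print(p)
cv2.imwrite("pics/b1s.png",cv2.resize(im[p[1]-60:p[1]+60,p[0]-60:p[0]+60,::-1],None,fx=4,fy=4))
E
```

```text
t: 1.4
eef_pos: [0.454, -0.2002, 0.2101]
tool_rot: [0.705, 0.051, 0.705, -0.05]
contact_force: [0.5, 0.2, 0.1]
gripper_width: 0.527
from [ 0.454  -0.2002  0.2101] z axis yaw -0.143 f [0.48 0.22 0.09] t 1.4 dist 0.08422170755665682
[28.  -1.4 -0.5] [ 0.021  0.001 -0.007]
[28.  -1.4 -0.5] [ 0.021  0.001 -0.007]
[28.  -1.4 -0.5] [ 0.021  0.001 -0.007]
[317 221]
[236 160]
```

View pics/b1.png

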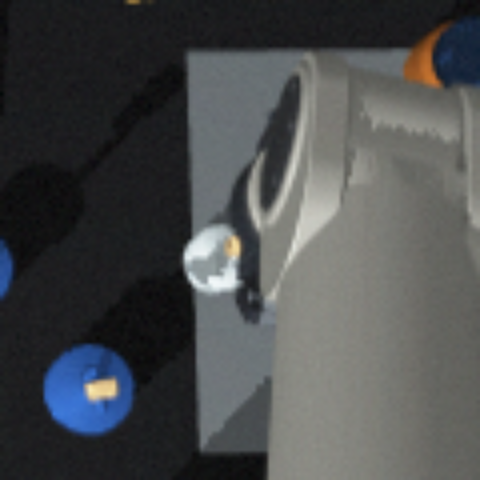

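View pics/b1s.png

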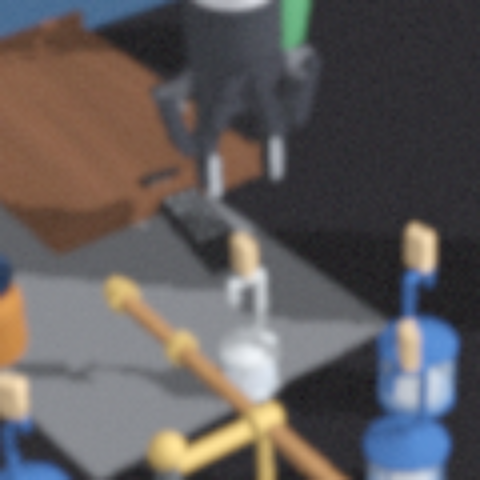

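The scene crop shows the small_b tab at (245,255), below and between the fingertips at (215,180) and (275,165). I'll go down and close.

```bash
python3 -m jog '28 -1.4 -0.5 0 0 0 45; 28 -1.4 -0.5 0 0 0 45; 28 -1.4 -0.5 0 0 0 45; 0 0 0 0 0 0 45; 0 0 0 0 0 0 30' 40
python3 -m jog '0 0 0 0 0 0 5; 0 0 0 0 0 0 5; 0 0 0 0 0 0 5; 0 0 0 0 0 0 5' 40
python3 -c "
from h import *
plan([.46,-.11,.277],0,6)"
```

```text
t: 2.0
eef_pos: [0.4496, -0.2105, 0.1264]
tool_rot: [0.705, 0.055, 0.705, -0.055]
contact_force: [1.1, 0.3, 0.1]
gripper_width: 0.372
t: 2.4
eef_pos: [0.451, -0.21, 0.1278]
tool_rot: [0.706, 0.054, 0.704, -0.055]
contact_force: [-1.2, -0.7, 7.3]
gripper_width: 0.13
from [ 0.451  -0.21    0.1278] z axis yaw -0.154 f [-1.2  -0.66  7.26] t 2.4 dist 0.17985435943730502
[-24.9  16.7  -1. ] [-0.244  0.004  0.002]
[-24.9  16.7  -0.6] [-0.244  0.004  0.002]
[-24.9  16.7  -0.2] [-0.244  0.004  0.002]
[-24.9  16.7   0.2] [-0.244  0.004  0.002]
[-24.9  16.7   0.7] [-0.244  0.004  0.002]
[-24.9  16.7   1.1] [-0.244  0.004  0.002]
```

```bash
python3 -m jog '-10 0 0 0 0 0 5; -25 0 0 0 0 0 5; -30 0 0 0 0 0 5; -30 5 0 0 0 0 5; -30 10 0 -0.2 0 0 5'
python3 -m jog '-22 20 0 -0.3 0 0 5; 0 20 0 -0.4 0 0 5; 0 20 0 -0.4 0 0 5; 0 20 0 -0.15 0 0 5; 0 0 0 0 0 0 5'
python3 - <<'E'
from h import *
plan([.46,-.0995,.277],0,3)
im,d=bot.read_camera("scene"); 
p=proj("scene",[.452,-.11,.2])[0].astype(int); print(p)
cv2.imwrite("pics/b2s.png",cv2.resize(im[p[1]-60:p[1]+60,p[0]-60:p[0]+60,::-1],None,fx=5,fy=5))
E
```

```text
t: 2.9
eef_pos: [0.4519, -0.1951, 0.2531]
tool_rot: [0.706, 0.047, 0.705, -0.047]
contact_force: [0.1, -0.0, -1.8]
gripper_width: 0.13
t: 3.4
eef_pos: [0.4579, -0.1111, 0.2722]
tool_rot: [0.706, -0.001, 0.708, 0.002]
contact_force: [0.0, 0.1, -1.6]
gripper_width: 0.133
from [ 0.4579 -0.1111  0.2722] z axis yaw 0.004 f [ 0.01  0.13 -1.6 ] t 3.4 dist 0.012734229082638472
[-1.6  3.9  0.7] [ 0.013 -0.007 -0.005]
[-1.6  3.9  0.7] [ 0.013 -0.007 -0.005]
[-1.6  3.9  0.7] [ 0.013 -0.007 -0.005]
[253 161]
```

View pics/b2s.png

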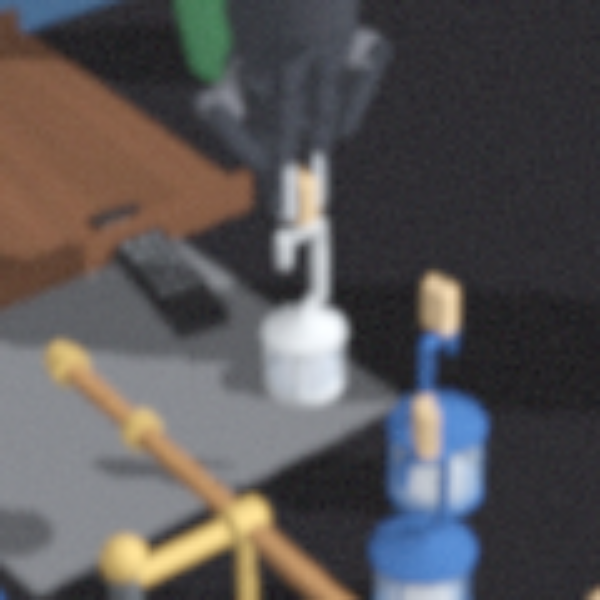

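The scene crop shows the lantern hanging straight in the grip at (305,200), with its hook tip at (285,255) towards the bar. Now I'll measure the lantern axis against the TCP.

```bash
cat >> h.py <<'E'
def axisfit(W,c,z0,z1,r,rad=None):
    m=(np.hypot(W[...,0]-c[0],W[...,1]-c[1])<r+.02)&(W[...,2]>z0)&(W[...,2]<z1)
    p=W[m]
    f=least_squares(lambda a:np.hypot(p[:,0]-a[0],p[:,1]-a[1])-r,[c[0],c[1]],loss='soft_l1',f_scale=.002)
    return len(p),f.x
def shot(name,tag,X,half=60,f=5):
    im,d=bot.read_camera(name); W=cloud(name,d.astype(float))
    p=proj(name,X)[0].astype(int); v0=max(p[1]-half,0);u0=max(p[0]-half,0)
    cv2.imwrite(f"pics/{tag}.png",cv2.resize(im[v0:v0+2*half,u0:u0+2*half,::-1],None,fx=f,fy=f,interpolation=cv2.INTER_CUBIC))
    return im,W
E
python3 - <<'E'
from h import *
o=bot.get_obs();p=np.array(o['eef_pos']);print(p)
for n in("scene","top"):
    im,W=shot(n,"b3"+n,p)
    for z in(.165,.175,.185): print(n,axisfit(W,p[:2],z-.005,z+.005,.024))
    s=W[(np.hypot(W[...,0]-p[0],W[...,1]-p[1])<.03)&(W[...,2]<.22)&(W[...,2]>.1)]; print('bottom z',np.round(np.percentile(s[:,2],[1,3,99]),4))
    P=tabpts([im],[W],p,.262,.31,.03)[0]; print(len(P),P.mean(0))
E
```

```text
[ 0.45788776 -0.11305115  0.27222513]
scene (40, array([ 0.45600564, -0.10999503]))
scene (30, array([ 0.45651087, -0.10988211]))
scene (79, array([ 0.45723517, -0.1084213 ]))
bottom z [0.1449 0.1465 0.2183]
24 [ 0.45923424 -0.09899343  0.28715398]
top (1, array([ 0.45681711, -0.11161048]))
top (0, array([ 0.45788776, -0.11305115]))
top (45, array([ 0.45831591, -0.11196053]))
bottom z [0.1504 0.1512 0.1965]
0 [nan nan nan]<stdin>:7: RuntimeWarning: Mean of empty slice.
  ret = um.true_divide(
```

View pics/b3top.png

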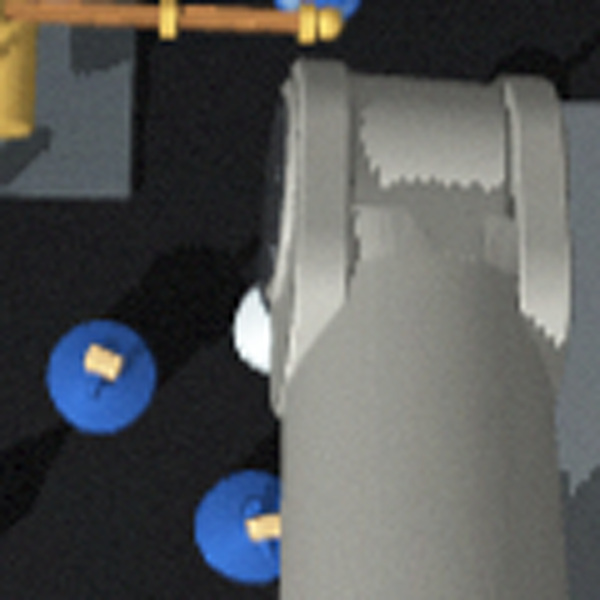

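```bash
python3 -m jog '-4 6 20 0 0 0 5; -4 6 28 0 0 0 5; 0 0 28 0 0 0 5; 0 0 24 0 0 0 5; 0 0 10 0 0 0 5'
python3 -m jog '0 0 0 0 0 0 5; 0 0 0 0 0 0 5'
python3 - <<'E'
from h import *
plan([.62,-.1015,.28],0,3)
o=bot.get_obs();p=np.array(o['eef_pos']);print(p)
im,W=shot("scene","b4s",[.6,-.1,.22])
s=.12
for z in(.173,.183,.193): print(axisfit(W,p[:2],z-.005,z+.005,.024))
im,W=shot("top","b4t",[.6,-.1,.22])
E
```

```text
t: 4.05
eef_pos: [0.5701, -0.1041, 0.2803]
tool_rot: [0.707, 0.001, 0.707, -0.001]
contact_force: [-1.0, 0.8, -1.0]
gripper_width: 0.131
t: 4.25
eef_pos: [0.5675, -0.1037, 0.2807]
tool_rot: [0.706, 0.001, 0.708, -0.001]
contact_force: [-0.9, -0.0, -2.2]
gripper_width: 0.132
from [ 0.5675 -0.1037  0.2807] z axis yaw -0.002 f [-0.92 -0.05 -2.2 ] t 4.25 dist 0.05250219502144173
[ 0.2  0.8 17.5] [-0.007 -0.006  0.   ]
[ 0.2  0.8 17.5] [-0.007 -0.006  0.   ]
[ 0.2  0.7 17.5] [-0.007 -0.006  0.   ]
[ 0.56754848 -0.10369548  0.28070569]
(19, array([ 0.56895321, -0.10095307]))
(17, array([ 0.5708366 , -0.10037003]))
(79, array([ 0.56477713, -0.09990026]))
```

View pics/b4s.png

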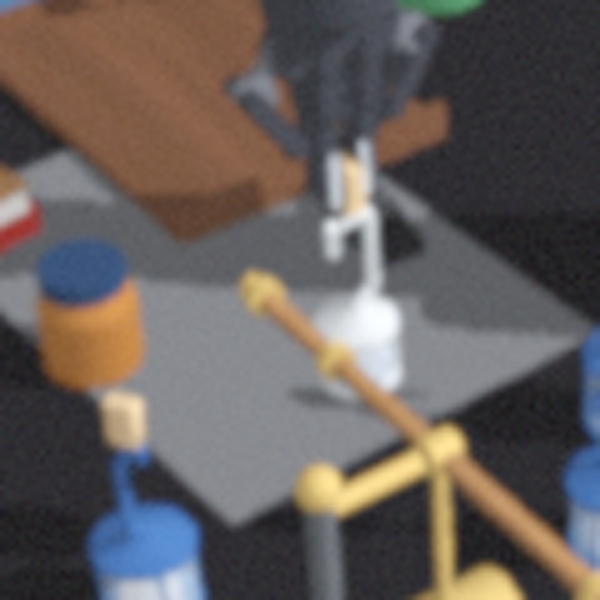

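View pics/b4t.png

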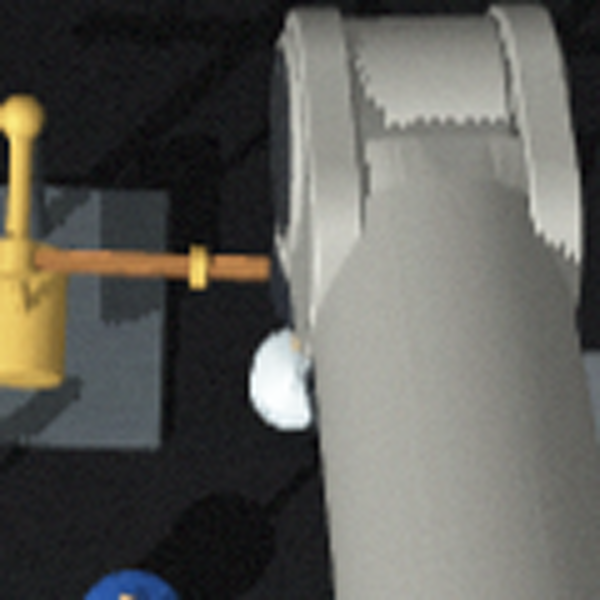

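The scene crop shows the hook tip at (333,255), above and in front of the bar, which lies between the collars at (262,290) and (333,358). The height is right, so I'll move in.

```bash
python3 -m jog '0 2 10 0 0 0 5; 0 0 12 0 0 0 5; 0 0 12 0 0 0 5; 0 0 12 0 0 0 5; 0 0 6 0 0 0 5'
python3 -m jog '0 0 0 0 0 0 5; 0 0 0 0 0 0 5'
python3 - <<'E'
from h import *
plan([.62,-.1015,.28],0,3)
im,W=shot("scene","b5s",[.62,-.1,.22],40,8)
o=bot.get_obs();p=np.array(o['eef_pos']);print(p)
for z in(.173,.183,.193): print(axisfit(W,p[:2],z-.005,z+.005,.024))
E
```

```text
t: 4.85
eef_pos: [0.622, -0.1011, 0.281]
tool_rot: [0.707, 0.001, 0.707, -0.0]
contact_force: [-2.3, 0.8, -1.4]
gripper_width: 0.13
t: 5.05
eef_pos: [0.6206, -0.1012, 0.281]
tool_rot: [0.707, 0.001, 0.707, -0.0]
contact_force: [-0.7, 0.7, -2.2]
gripper_width: 0.132
from [ 0.6206 -0.1012  0.281 ] z axis yaw -0.001 f [-0.72  0.7  -2.21] t 5.05 dist 0.0012173638568287986
[ 0.3 -0.1 -0.2] [-0.004 -0.001 -0.001]
[ 0.3 -0.1 -0.2] [-0.004 -0.001 -0.001]
[ 0.3 -0.1 -0.2] [-0.004 -0.001 -0.001]
[ 0.62047541 -0.10131172  0.2812004 ]
(45, array([ 0.61852825, -0.09873599]))
(34, array([ 0.61908257, -0.09822954]))
(67, array([ 0.61987445, -0.09678198]))
```

View pics/b5s.png

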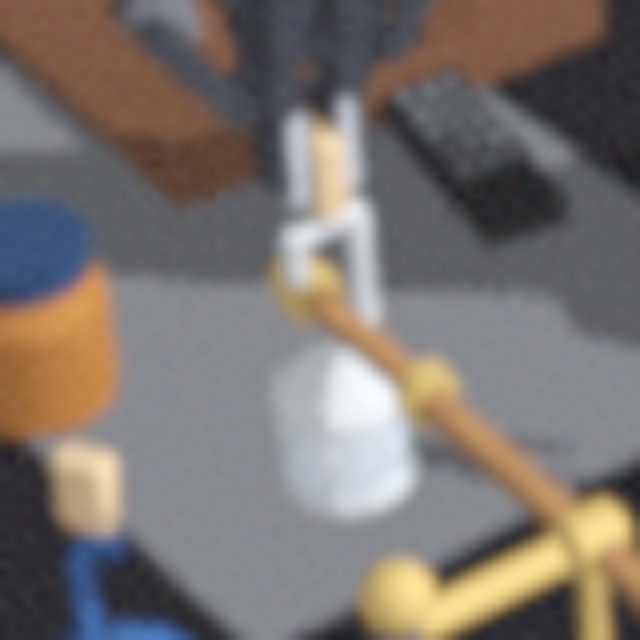

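The hook straddles the bar: the bar passes between the hook legs at about (330,300), inboard of the outer collar at (310,285). I'll lower it gently.

```bash
python3 -m jog '8 0 0 0 0 0 5; 8 0 0 0 0 0 5; 6 0 0 0 0 0 5; 4 0 0 0 0 0 5; 3 0 0 0 0 0 5'
python3 -m jog '2 0 0 0 0 0 5; 2 0 0 0 0 0 5; 2 0 0 0 0 0 5; 0 0 0 0 0 0 5'
python3 -c "
from h import *
plan([.62,-.1015,.248],0,1)
im,W=shot('scene','b6s',[.62,-.1,.22],40,8)
m=(abs(W[...,0]-.622)<.015)&(W[...,2]>.2)&(W[...,2]<.24)&(W[...,1]>0.08)&(W[...,1]<.23)
q=W[m];print(np.polyfit(q[:,1]-.058,q[:,2],1))
"
```

```text
t: 5.6
eef_pos: [0.6204, -0.1013, 0.2517]
tool_rot: [0.707, 0.001, 0.707, -0.001]
contact_force: [0.4, 0.2, -1.8]
gripper_width: 0.132
t: 6.0
eef_pos: [0.6205, -0.1013, 0.2461]
tool_rot: [0.707, 0.001, 0.707, -0.001]
contact_force: [0.2, -0.2, -2.7]
gripper_width: 0.132
from [ 0.6205 -0.1013  0.2461] z axis yaw -0.002 f [ 0.22 -0.24 -2.72] t 6.0 dist 0.0019807902949853565
[-1.9 -0.2 -0.5] [-0.014 -0.003 -0.   ]
[0.03196784 0.22640038]
```

View pics/b6s.png

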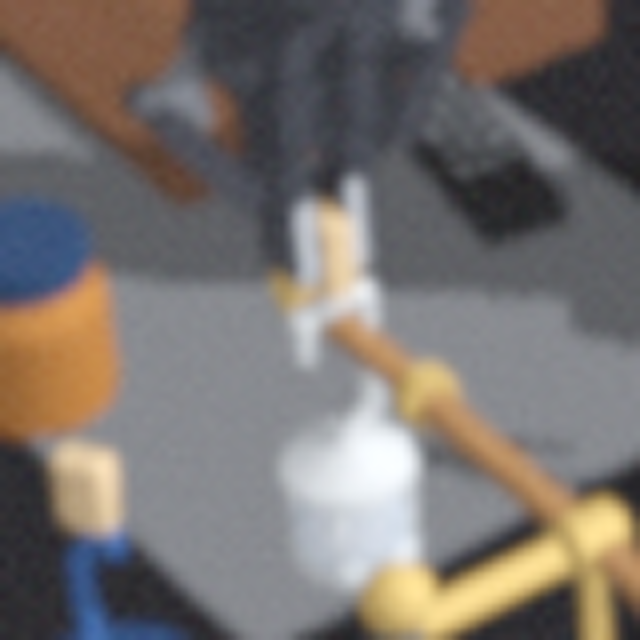

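The hook has settled on the bar, which is tilting slightly (about 0.02 rad). I'll slide outwards in small steps and watch Fy.

```bash
python3 -m jog '0 -1.5 0 0 0 0 5; 0 -1.5 0 0 0 0 5; 0 0 0 0 0 0 5'; python3 -m jog '0 -1.5 0 0 0 0 5; 0 0 0 0 0 0 5';
```

```text
t: 6.35
eef_pos: [0.6206, -0.1048, 0.2464]
tool_rot: [0.707, 0.001, 0.707, -0.001]
contact_force: [0.0, -0.1, -2.0]
gripper_width: 0.131
t: 6.55
eef_pos: [0.6206, -0.1061, 0.2463]
tool_rot: [0.707, 0.001, 0.707, -0.001]
contact_force: [0.1, 0.1, -2.0]
gripper_width: 0.133
```

```bash
for i in 1 2 3; do :; done; python3 -m jog '0 -1 0 0 0 0 5; 0 0 0 0 0 0 5'
```

```text
t: 6.75
eef_pos: [0.6206, -0.107, 0.2463]
tool_rot: [0.707, 0.001, 0.707, -0.001]
contact_force: [-0.7, -0.8, -1.9]
gripper_width: 0.128
```

```bash
python3 -m jog '0 -1 0 0 0 0 5; 0 0 0 0 0 0 5'
```

```text
t: 6.95
eef_pos: [0.6206, -0.108, 0.2463]
tool_rot: [0.707, 0.001, 0.707, -0.001]
contact_force: [-0.3, -0.3, -2.2]
gripper_width: 0.131
```

```bash
python3 -m jog '0 -1 0 0 0 0 5; 0 0 0 0 0 0 5'
```

```text
t: 7.15
eef_pos: [0.6206, -0.109, 0.2463]
tool_rot: [0.707, 0.001, 0.707, -0.001]
contact_force: [-0.0, -0.1, -2.0]
gripper_width: 0.129
```

```bash
python3 -m jog '0 -1 0 0 0 0 5; 0 0 0 0 0 0 5'
```

```text
t: 7.35
eef_pos: [0.6206, -0.11, 0.2463]
tool_rot: [0.707, 0.001, 0.707, -0.001]
contact_force: [1.0, -0.2, -1.4]
gripper_width: 0.129
```

```bash
python3 -m jog '0 -1 0 0 0 0 5; 0 0 0 0 0 0 5'
```

```text
t: 7.55
eef_pos: [0.6206, -0.111, 0.2463]
tool_rot: [0.707, 0.001, 0.707, -0.001]
contact_force: [-1.2, 0.4, -1.4]
gripper_width: 0.132
```

```bash
python3 -m jog '0 -1 0 0 0 0 5; 0 0 0 0 0 0 5'
```

```text
t: 7.75
eef_pos: [0.6205, -0.112, 0.2463]
tool_rot: [0.707, 0.001, 0.707, -0.001]
contact_force: [-0.5, -1.0, -2.0]
gripper_width: 0.13
```

```bash
python3 -m jog '0 -0.7 0 0 0 0 5; 0 0 0 0 0 0 5'; python3 -c "
from h import *
im,W=shot('scene','b7s',[.62,-.1,.22],40,8)"
```

```text
t: 7.95
eef_pos: [0.6206, -0.1126, 0.2463]
tool_rot: [0.707, 0.001, 0.707, -0.001]
contact_force: [-0.1, 1.0, -2.0]
gripper_width: 0.132
```

View pics/b7s.png

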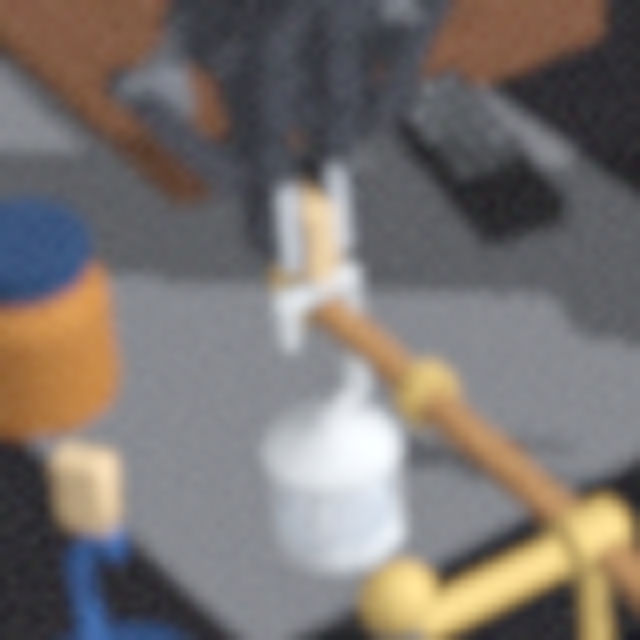

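```bash
python3 -m jog '0 0 0 0 0 0 5'; python3 -m jog '0 0 0 0 0 0 5'; python3 -m jog '0 -0.7 0 0 0 0 5';python3 -m jog '0 0 0 0 0 0 5'; python3 -m jog '0 0 0 0 0 0 5'
```

```text
t: 8.1
eef_pos: [0.6206, -0.1125, 0.2463]
tool_rot: [0.707, 0.001, 0.707, -0.001]
contact_force: [0.2, -0.6, -0.6]
gripper_width: 0.127
t: 8.2
eef_pos: [0.6206, -0.1125, 0.2463]
tool_rot: [0.707, 0.0, 0.707, -0.001]
contact_force: [0.5, -1.4, -2.1]
gripper_width: 0.133
t: 8.3
eef_pos: [0.6206, -0.113, 0.2463]
tool_rot: [0.707, 0.001, 0.707, -0.0]
contact_force: [0.1, 1.1, -1.4]
gripper_width: 0.128
t: 8.4
eef_pos: [0.6206, -0.113, 0.2463]
tool_rot: [0.707, 0.001, 0.707, -0.0]
contact_force: [0.1, 0.4, -2.9]
gripper_width: 0.129
t: 8.5
eef_pos: [0.6206, -0.113, 0.2463]
tool_rot: [0.707, 0.001, 0.707, -0.0]
contact_force: [0.2, 0.9, -1.9]
gripper_width: 0.131
```

```bash
python3 -m jog '0 -0.8 0 0 0 0 5';python3 -m jog '0 0 0 0 0 0 5'; python3 -m jog '0 0 0 0 0 0 5'; python3 -m jog '0 0 0 0 0 0 5'
```

```text
t: 8.6
eef_pos: [0.6206, -0.1133, 0.2463]
tool_rot: [0.707, 0.001, 0.707, -0.0]
contact_force: [-0.6, 3.0, -1.9]
gripper_width: 0.135
t: 8.7
eef_pos: [0.6206, -0.1132, 0.2463]
tool_rot: [0.707, 0.001, 0.707, 0.0]
contact_force: [-0.5, 3.6, -2.3]
gripper_width: 0.133
t: 8.8
eef_pos: [0.6206, -0.1133, 0.2463]
tool_rot: [0.707, 0.001, 0.707, -0.0]
contact_force: [0.7, 3.2, -2.6]
gripper_width: 0.13
t: 8.9
eef_pos: [0.6206, -0.1133, 0.2463]
tool_rot: [0.707, 0.001, 0.707, -0.0]
contact_force: [-0.7, 3.5, -1.5]
gripper_width: 0.13
```

Contact gives a firm Fy of about 3.3 N at TCP y=-0.113. I'll ease it off a little and let the bar take the weight slowly.

```bash
python3 -m jog '0 0.4 0 0 0 0 5; 1.5 0 0 0 0 0 5; 1.5 0 0 0 0 0 5; 1.5 0.1 0 0 0 0 5; 1.5 0 0 0 0 0 5'; python3 -m jog '1.5 0.1 0 0 0 0 5; 1.5 0 0 0 0 0 5; 1.5 0.1 0 0 0 0 5; 1.5 0 0 0 0 0 5; 0 0 0 0 0 0 5'; python3 -m jog '0 0 0 0 0 0 5'
```

```text
t: 9.4
eef_pos: [0.6206, -0.1132, 0.2402]
tool_rot: [0.707, 0.001, 0.707, -0.0]
contact_force: [-0.8, 4.6, -2.2]
gripper_width: 0.134
t: 9.9
eef_pos: [0.6206, -0.1129, 0.2342]
tool_rot: [0.707, 0.001, 0.707, -0.0]
contact_force: [-0.8, 5.2, -0.4]
gripper_width: 0.132
t: 10.0
eef_pos: [0.6206, -0.1129, 0.2343]
tool_rot: [0.707, 0.001, 0.707, -0.0]
contact_force: [-1.0, 4.8, -0.0]
gripper_width: 0.132
```

```bash
python3 -m jog '0 0.8 0 0 0 0 5; 0 0.3 0 0 0 0 5';  python3 -m jog '0 0 0 0 0 0 5'; python3 -m jog '0 0 0 0 0 0 5'
```

```text
t: 10.2
eef_pos: [0.6206, -0.1128, 0.2343]
tool_rot: [0.707, 0.0, 0.707, -0.001]
contact_force: [-1.5, 1.9, -0.8]
gripper_width: 0.134
t: 10.3
eef_pos: [0.6206, -0.1127, 0.2343]
tool_rot: [0.707, 0.0, 0.707, -0.001]
contact_force: [-0.2, 2.8, -0.8]
gripper_width: 0.131
t: 10.4
eef_pos: [0.6206, -0.1127, 0.2343]
tool_rot: [0.707, 0.0, 0.707, -0.001]
contact_force: [0.2, 2.7, -0.5]
gripper_width: 0.128
```

```bash
python3 -m jog '1.5 0.4 0 0 0 0 5; 1.5 0.2 0 0 0 0 5; 1.5 0.2 0 0 0 0 5; 1.5 0.2 0 0 0 0 5; 0 0 0 0 0 0 5';  python3 -m jog '0 0 0 0 0 0 5'; python3 -m jog '1.5 0.1 0 0 0 0 5; 1.5 0 0 0 0 0 5; 1.5 0.1 0 0 0 0 5; 1.5 0 0 0 0 0 5; 0 0 0 0 0 0 5'; python3 -m jog '0 0 0 0 0 0 5'
python3 -c "
from h import *
im,W=shot('scene','b8s',[.62,-.03,.22],60,8)
m=(abs(W[...,0]-.622)<.015)&(W[...,2]>.2)&(W[...,2]<.29)&(W[...,1]>0.08)&(W[...,1]<.23)
q=W[m];print(np.polyfit(q[:,1]-.058,q[:,2],1))
o=bot.get_obs();print(np.round(o['eef_pos'],4),np.round(o['contact_force'],2))
"
```

```text
t: 10.9
eef_pos: [0.6206, -0.1116, 0.228]
tool_rot: [0.707, 0.0, 0.707, -0.001]
contact_force: [-0.7, 0.5, 0.5]
gripper_width: 0.13
t: 11.0
eef_pos: [0.6206, -0.1117, 0.2283]
tool_rot: [0.707, 0.0, 0.707, -0.001]
contact_force: [0.4, 0.7, -0.7]
gripper_width: 0.128
t: 11.5
eef_pos: [0.6206, -0.1109, 0.2221]
tool_rot: [0.707, 0.001, 0.707, -0.0]
contact_force: [-0.0, 1.6, 0.4]
gripper_width: 0.133
t: 11.6
eef_pos: [0.6206, -0.1109, 0.2223]
tool_rot: [0.707, 0.001, 0.707, -0.0]
contact_force: [-0.9, 1.1, 0.5]
gripper_width: 0.133
[0.16607987 0.22632724]
[ 0.6206 -0.1109  0.2223] [-0.58  1.3   0.42]
```

View pics/b8s.png

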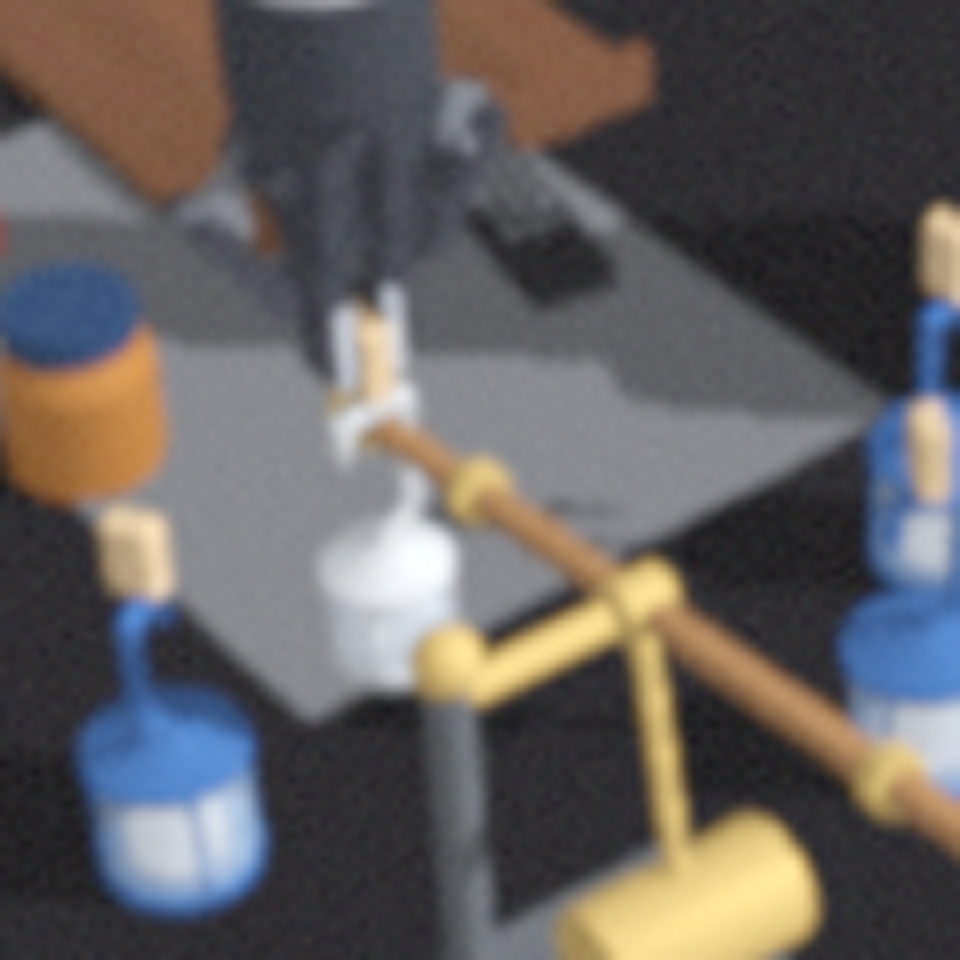

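The slope is about 0.16 rad, Fz is near zero, so the bar is carrying the lantern, and the press is light (Fy about 1.2 N). I'll open gradually.

```bash
python3 -m jog '0 0.3 0 0 0 0 5; 0 0 0 0 0 0 15; 0 0 0 0 0 0 17; 0 0 0 0 0 0 20; 0 0 0 0 0 0 24' 20; python3 -m jog '0 0 0 0 0 0 28; 0 0 0 0 0 0 32'
python3 -c "
from h import *
im,W=shot('scene','b9s',[.62,-.03,.22],50,8)
m=(abs(W[...,0]-.622)<.015)&(W[...,2]>.2)&(W[...,2]<.29)&(W[...,1]>0.08)&(W[...,1]<.23)
q=W[m];print(np.polyfit(q[:,1]-.058,q[:,2],1))
"
```

```text
t: 12.15
eef_pos: [0.6206, -0.1108, 0.2223]
tool_rot: [0.707, 0.0, 0.707, -0.001]
contact_force: [-0.9, 0.4, 0.2]
gripper_width: 0.28
t: 12.35
eef_pos: [0.6206, -0.1107, 0.2223]
tool_rot: [0.707, 0.001, 0.707, -0.001]
contact_force: [0.6, 0.3, -0.1]
gripper_width: 0.371
[0.16372751 0.22666859]
```

View pics/b9s.png

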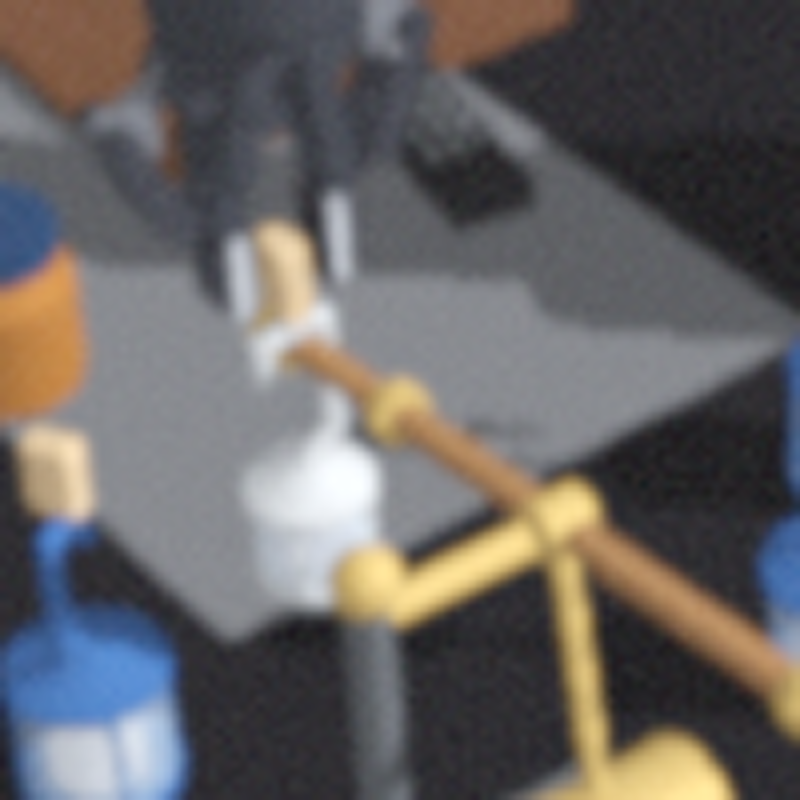

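Released. The bar and lantern are steady, with the tab at (285,270) free between the fingers. I'll retreat up.

```bash
python3 -m jog '-5 0 0 0 0 0 36; -15 0 0 0 0 0 40; -25 0 0 0 0 0 45; -25 0 -20 0 0 0 45; 0 10 -40 0.2 0 0 45'; python3 -c "
from h import *
plan([.4363,-.0125,.23],-.3,4)"
```

```text
t: 12.9
eef_pos: [0.564, -0.1014, 0.297]
tool_rot: [0.71, 0.008, 0.704, -0.009]
contact_force: [-0.6, -0.5, 0.8]
gripper_width: 0.526
from [ 0.564  -0.1014  0.297 ] z axis yaw -0.024 f [-0.56 -0.5   0.78] t 12.9 dist 0.16937028581283178
[ 16.5  21.4 -32.6] [ 0.658  0.021 -0.002]
[ 16.5  19.2 -34. ] [ 0.658  0.021 -0.002]
[ 16.6  16.8 -35.2] [ 0.658  0.021 -0.002]
[ 16.7  14.3 -36.2] [ 0.658  0.021 -0.002]
```

```bash
python3 -m jog '16.5 21.4 -32.6 0.658 0 0 45; 16.5 19.2 -34 0.658 0 0 45; 16.6 16.8 -35 0.658 0 0 45; 12 14.3 -30 0.658 0 0 45; 0 0 0 0 0 0 45'; python3 -c "
from h import *
plan([.4363,-.0125,.23],-.3,1)
o=bot.get_obs();p=np.array([.437,-.0125,.17])
im,W=shot('scene','L1s',p,60,5)
P=tabpts([im],[W],p,.142,.186,.03)[0]; print(len(P),fitbox(P,.156).x)
im,W=shot('top','L1t',p,60,5)
plan([.4363,-.0125,.144],-.3,3)
"
```

```text
t: 13.4
eef_pos: [0.4348, -0.011, 0.2304]
tool_rot: [0.699, 0.104, 0.7, -0.105]
contact_force: [0.3, -0.6, -0.3]
gripper_width: 0.528
from [ 0.4348 -0.011   0.2304] z axis yaw -0.295 f [ 0.3  -0.55 -0.29] t 13.4 dist 0.0021597112584996634
[ 0.4 -1.   1.9] [ 0.045 -0.022  0.017]
36 [ 0.43553576 -0.01157462  0.15587421 -0.39063284]
from [ 0.439  -0.0131  0.232 ] z axis yaw -0.296 f [ 1.16 -0.71  0.56] t 13.5 dist 0.088020920827612
[29.3 -0.1 -1. ] [0.012 0.007 0.   ]
[29.3 -0.1 -1. ] [0.012 0.007 0.   ]
[29.3 -0.1 -0.9] [0.012 0.007 0.   ]
```

View pics/L1s.png

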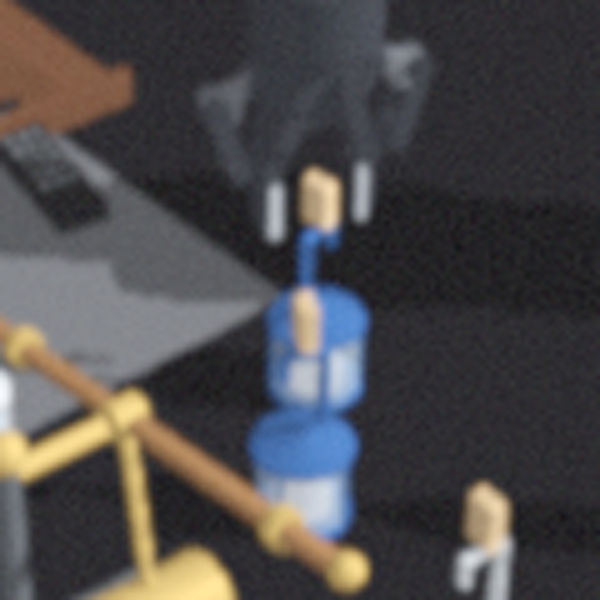

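View pics/L1t.png

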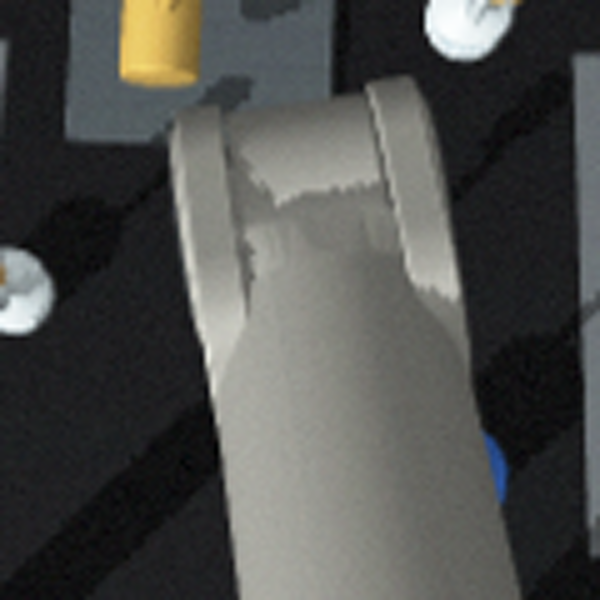

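In the scene crop the target's tab is at (305,320). The look-alike behind it has its tab at (320,200), and the fingers at (275,210) and (362,190) are above the target. The fits agree, so I'll descend.

```bash
python3 -m jog '29 0 -1 0.15 0 0 45; 29 0 -1 0.15 0 0 45; 29 0 -1 0 0 0 45; 0 0 0 0 0 0 45; 0 0 0 0 0 0 45' 40
python3 -c "
from h import *
plan([.436,-.0122,.1445],-.33,1)"
```

```text
t: 14.0
eef_pos: [0.437, -0.0127, 0.1446]
tool_rot: [0.698, 0.116, 0.697, -0.116]
contact_force: [0.6, -0.4, -0.2]
gripper_width: 0.528
from [ 0.437  -0.0127  0.1446] z axis yaw -0.33 f [ 0.61 -0.37 -0.23] t 14.0 dist 0.0011172663724223761
[ 0.1  0.1 -1.1] [ 0.002  0.004 -0.006]
```

```bash
python3 -m jog '0 0 -1 0 0 0 25; 0 0 0 0 0 0 5; 0 0 0 0 0 0 5; 0 0 0 0 0 0 5; 0 0 0 0 0 0 5' 50
python3 -m jog '-10 0 0 0 0 0 5; -25 0 0 0 0 0 5; -30 0 0 0 0 0 5; -30 0 0 0 0 0 5; -30 0 0 0 0 0 5'
python3 -c "
from h import *
plan([.46,.17,.28],0,7)"
```

```text
t: 14.5
eef_pos: [0.4361, -0.012, 0.1452]
tool_rot: [0.699, 0.116, 0.696, -0.116]
contact_force: [-0.6, 0.8, 7.6]
gripper_width: 0.133
t: 15.0
eef_pos: [0.4339, -0.0121, 0.2702]
tool_rot: [0.697, 0.116, 0.698, -0.116]
contact_force: [0.2, 0.1, -4.2]
gripper_width: 0.131
from [ 0.4339 -0.0121  0.2702] z axis yaw -0.329 f [ 0.23  0.09 -4.2 ] t 15.0 dist 0.18420612164900205
[-1.4 25.8 -4.9] [-0.449 -0.001  0.   ]
[-1.4 26.  -3.7] [-0.449 -0.001  0.   ]
[-1.4 26.2 -2.4] [-0.449 -0.001  0.   ]
[-1.4 26.3 -1.2] [-0.449 -0.001  0.   ]
[-1.4 26.3  0. ] [-0.449 -0.001  0.   ]
[-1.4 26.2  1.3] [-0.449 -0.001  0.   ]
[-1.4 26.2  2.5] [-0.449 -0.001  0.   ]
```

```bash
python3 -m jog '-4 26 -5 -0.449 0 0 5; -4 26 -3.7 -0.449 0 0 5; -4 26 -2.4 -0.449 0 0 5; -4 26 -1.2 -0.449 0 0 5; -4 26 0 -0.449 0 0 5'
python3 -m jog '-4 26 1.3 -0.449 0 0 5; -2 26 2.5 -0.449 0 0 5; 0 0 20 0 0 0 5; 0 0 25 0 0 0 5; 0 0 20 0 0 0 5'
python3 -m jog '0 0 0 0 0 0 5; 0 0 0 0 0 0 5'
cat >> h.py <<'E'
def barfit():
    for n in ("scene","top"):
        im,d=bot.read_camera(n); W=cloud(n,d.astype(float)); hsv=cv2.cvtColor(im,cv2.COLOR_RGB2HSV)
        m=(abs(W[...,0]-.6195)<.02)&(abs(W[...,1]-.057)<.2)&(abs(W[...,2]-.228)<.06)&(hsv[...,0]<18)&(hsv[...,1]>80)&(hsv[...,2]>90)
        q=W[m]
        if len(q)<30: print(n,'few');continue
        f=least_squares(lambda a:q[:,2]-a[0]-a[1]*(q[:,1]-.057),[.23,0],loss='soft_l1',f_scale=.003).x
        print(n,len(q),'bar z0,slope',np.round(f,4))
E
python3 - <<'E'
from h import *
barfit()
plan([.57,.173,.298],0,1)
o=bot.get_obs();p=np.array(o['eef_pos'])
im,W=shot("scene","L3s",[p[0]+.03,p[1],.22])
zb=p[2]-.0172-.128
for z in(zb+.02,zb+.035,zb+.05): print(axisfit(W,p[:2],z-.006,z+.006,.032))
E
```

```text
t: 15.5
eef_pos: [0.4525, 0.1182, 0.2892]
tool_rot: [0.706, 0.032, 0.707, -0.033]
contact_force: [0.5, 0.6, -4.0]
gripper_width: 0.13
t: 16.0
eef_pos: [0.5262, 0.1687, 0.2949]
tool_rot: [0.707, -0.0, 0.707, -0.0]
contact_force: [0.3, -0.7, -3.6]
gripper_width: 0.128
t: 16.2
eef_pos: [0.525, 0.1688, 0.2945]
tool_rot: [0.706, 0.0, 0.708, -0.0]
contact_force: [0.7, 0.3, -4.0]
gripper_width: 0.13
scene 319 bar z0,slope [0.2278 0.1525]
top 372 bar z0,slope [0.2295 0.1555]
from [0.5246 0.169  0.2947] z axis yaw 0.0 f [-0.44  0.4  -3.37] t 16.3 dist 0.045688063946426896
[-3.4  3.9 45.4] [ 0.003 -0.009  0.005]
(60, array([0.52178359, 0.1637416 ]))
(74, array([0.52232157, 0.16408433]))
(50, array([0.52339974, 0.16429643]))
```

View pics/L3s.png

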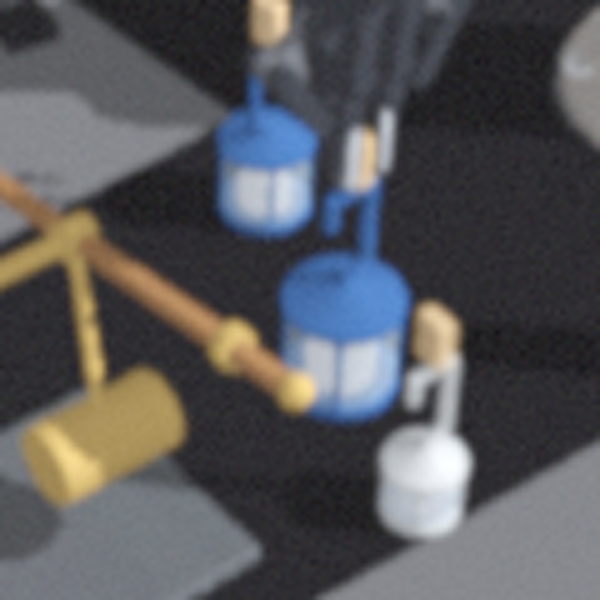

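```bash
python3 -m jog '-2 4 10 0 0 0 5; -2 4 18 0 0 0 5; -1 0 14 0 0 0 5; 0 0 4 0 0 0 5; 0 0 0 0 0 0 5'
python3 - <<'E'
from h import *
plan([.6205,.177,.3],0,1)
o=bot.get_obs();p=np.array(o['eef_pos'])
im,W=shot("scene","L4s",[p[0]+.03,p[1],.22])
zb=p[2]-.0172-.128
for z in(zb+.02,zb+.035,zb+.05): print(axisfit(W,p[:2],z-.006,z+.006,.032))
E
```

```text
t: 16.85
eef_pos: [0.572, 0.1771, 0.2995]
tool_rot: [0.707, 0.0, 0.707, -0.0]
contact_force: [-0.7, 0.9, -4.2]
gripper_width: 0.13
from [0.572  0.1771 0.2995] z axis yaw -0.001 f [-0.67  0.87 -4.2 ] t 16.85 dist 0.04853019534240574
[-0.5 -0.1 48.5] [-0.007 -0.004 -0.002]
(76, array([0.5689492 , 0.17179732]))
(71, array([0.56921046, 0.1722445 ]))
(31, array([0.56996047, 0.17231127]))
```

View pics/L4s.png

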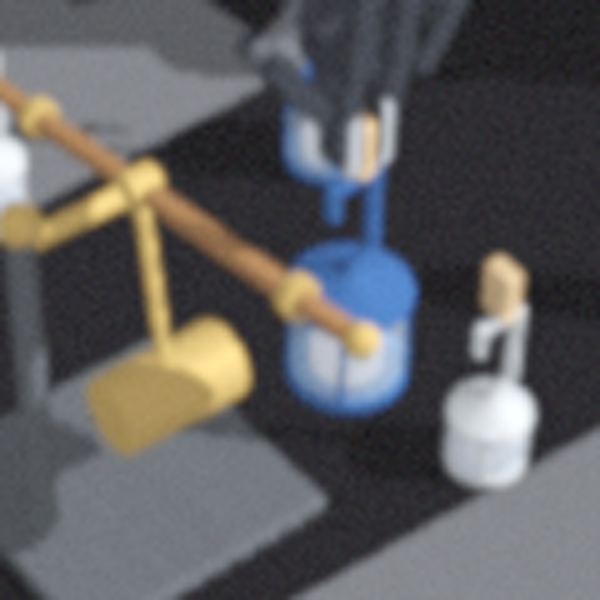

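The hook tip at (335,215) is above the bar and in front of it, and the axis is inboard of the collar at (295,293). I'll move in.

```bash
python3 -m jog '0 0 10 0 0 0 5; 0 0 12 0 0 0 5; 0 0 12 0 0 0 5; 0 0 10 0 0 0 5; 0 0 4 0 0 0 5'
python3 -m jog '0 0 0 0 0 0 5; 0 0 0 0 0 0 5'
python3 - <<'E'
from h import *
o=bot.get_obs();p=np.array(o['eef_pos'])
im,W=shot("scene","L5s",[p[0],p[1],.24],45,8)
print(p,o['contact_force'])
barfit()
E
```

```text
t: 17.4
eef_pos: [0.6211, 0.1766, 0.2993]
tool_rot: [0.707, 0.001, 0.707, -0.0]
contact_force: [-0.4, 0.4, -4.0]
gripper_width: 0.129
t: 17.6
eef_pos: [0.6193, 0.1772, 0.2995]
tool_rot: [0.707, 0.0, 0.707, 0.0]
contact_force: [-0.3, -0.3, -3.7]
gripper_width: 0.132
[0.61934261 0.17722675 0.29952686] [-0.34784917 -0.34557912 -3.68728438]
scene 300 bar z0,slope [0.228 0.155]
top 234 bar z0,slope [0.2292 0.1542]
```

View pics/L5s.png

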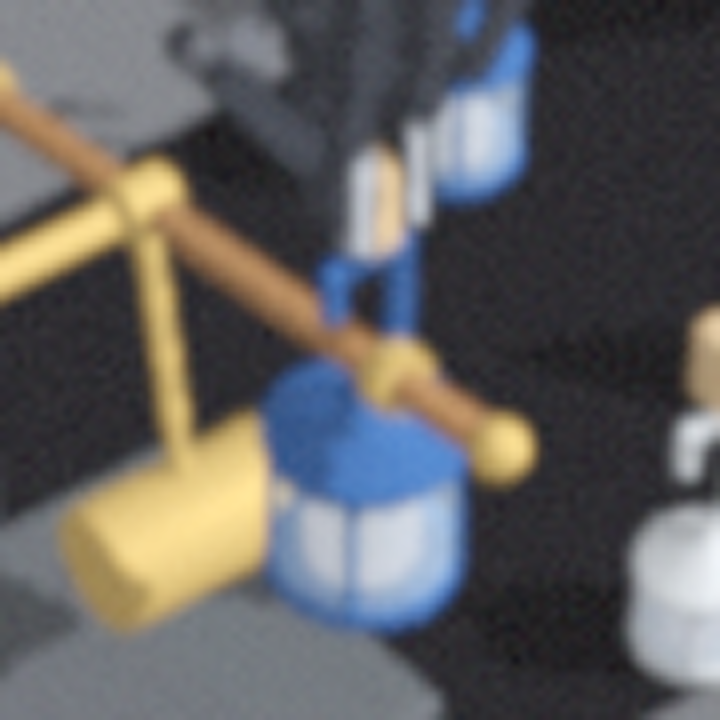

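```bash
python3 -m jog '8 0 1 0 0 0 5; 8 0 0 0 0 0 5; 6 0 0 0 0 0 5; 4 0 0 0 0 0 5; 3 0 0 0 0 0 5'
python3 -m jog '2 0 0 0 0 0 5; 2 0 0 0 0 0 5; 2 0 0 0 0 0 5; 0 0 0 0 0 0 5'
python3 - <<'E'
from h import *
o=bot.get_obs();p=np.array(o['eef_pos'])
barfit()
E
```

```text
t: 18.25
eef_pos: [0.6205, 0.1769, 0.27]
tool_rot: [0.707, 0.0, 0.707, -0.0]
contact_force: [-0.1, -1.0, -3.9]
gripper_width: 0.132
t: 18.65
eef_pos: [0.6206, 0.177, 0.2645]
tool_rot: [0.707, 0.0, 0.707, -0.0]
contact_force: [-0.4, 0.2, -4.1]
gripper_width: 0.13
scene 293 bar z0,slope [0.228  0.1344]
top 231 bar z0,slope [0.2296 0.1392]
```

```bash
python3 -m jog '-0.2 1.5 0 0 0 0 5; -0.2 1.5 0 0 0 0 5; 0 0 0 0 0 0 5'; python3 -m jog '-0.1 1 0 0 0 0 5'; python3 -m jog '-0.1 1 0 0 0 0 5'
```

```text
t: 19.05
eef_pos: [0.6206, 0.1806, 0.2653]
tool_rot: [0.707, 0.0, 0.707, 0.0]
contact_force: [-0.1, 0.1, -2.8]
gripper_width: 0.128
t: 19.15
eef_pos: [0.6207, 0.181, 0.2653]
tool_rot: [0.707, 0.0, 0.707, -0.0]
contact_force: [-0.1, -1.3, -4.1]
gripper_width: 0.129
t: 19.25
eef_pos: [0.6207, 0.1821, 0.2653]
tool_rot: [0.707, 0.0, 0.707, -0.0]
contact_force: [1.0, 0.7, -3.9]
gripper_width: 0.126
```

```bash
python3 -m jog '0 0.8 0 0 0 0 5'; python3 -m jog '0 0 0 0 0 0 5'
```

```text
t: 19.35
eef_pos: [0.6207, 0.1825, 0.2653]
tool_rot: [0.707, -0.0, 0.707, -0.0]
contact_force: [0.7, -2.0, -4.9]
gripper_width: 0.127
t: 19.45
eef_pos: [0.6207, 0.1825, 0.2652]
tool_rot: [0.707, -0.0, 0.707, -0.0]
contact_force: [-0.1, -1.6, -4.5]
gripper_width: 0.133
```

Contact with the left collar at TCP y=0.1825, Fy≈-1.8 N. I'll lower slowly and let y follow the arc.

```bash
python3 -m jog '1.5 0.25 0 0 0 0 5; 1.5 0.25 0 0 0 0 5; 1.5 0.25 0 0 0 0 5; 1.5 0.25 0 0 0 0 5; 0 0 0 0 0 0 5'; python3 -m jog '0 0 0 0 0 0 5'
```

```text
t: 19.95
eef_pos: [0.6207, 0.1837, 0.259]
tool_rot: [0.707, 0.0, 0.707, -0.0]
contact_force: [-1.0, -2.0, -3.3]
gripper_width: 0.133
t: 20.05
eef_pos: [0.6207, 0.1837, 0.2593]
tool_rot: [0.707, 0.0, 0.707, -0.0]
contact_force: [-0.8, -1.4, -3.6]
gripper_width: 0.126
```

```bash
python3 -m jog '1.5 0.2 0 0 0 0 5; 1.5 0.2 0 0 0 0 5; 1.5 0.2 0 0 0 0 5; 1.5 0.2 0 0 0 0 5; 0 0 0 0 0 0 5'; python3 -m jog '0 0 0 0 0 0 5'
```

```text
t: 20.55
eef_pos: [0.6207, 0.1846, 0.2531]
tool_rot: [0.707, 0.0, 0.707, -0.0]
contact_force: [0.1, -1.8, -3.2]
gripper_width: 0.126
t: 20.65
eef_pos: [0.6207, 0.1846, 0.2533]
tool_rot: [0.707, 0.0, 0.707, -0.0]
contact_force: [-0.7, -1.6, -2.5]
gripper_width: 0.133
```

Fy is holding steady at about -1.7 N and Fz is easing, so I'll continue.

```bash
python3 -m jog '1.5 0.15 0 0 0 0 5; 1.5 0.15 0 0 0 0 5; 1.5 0.12 0 0 0 0 5; 1.5 0.1 0 0 0 0 5; 0 0 0 0 0 0 5'; python3 -m jog '0 0 0 0 0 0 5'
```

```text
t: 21.15
eef_pos: [0.6207, 0.1851, 0.2471]
tool_rot: [0.707, 0.0, 0.707, -0.0]
contact_force: [0.1, -1.8, -1.1]
gripper_width: 0.129
t: 21.25
eef_pos: [0.6207, 0.1851, 0.2473]
tool_rot: [0.707, 0.0, 0.707, -0.0]
contact_force: [-1.2, -2.1, -2.1]
gripper_width: 0.13
```

```bash
python3 -m jog '1.5 0.05 0 0 0 0 5; 1.5 0.05 0 0 0 0 5; 1.5 0 0 0 0 0 5; 1.5 0 0 0 0 0 5; 0 0 0 0 0 0 5'; python3 -m jog '0 0 0 0 0 0 5'; python3 -c "
from h import *
barfit()"
```

```text
t: 21.75
eef_pos: [0.6207, 0.1852, 0.2411]
tool_rot: [0.707, 0.0, 0.707, -0.0]
contact_force: [0.2, -2.2, -0.4]
gripper_width: 0.124
t: 21.85
eef_pos: [0.6207, 0.1852, 0.2414]
tool_rot: [0.707, 0.0, 0.707, -0.0]
contact_force: [-0.1, -2.5, -1.1]
gripper_width: 0.128
scene 313 bar z0,slope [ 0.2281 -0.043 ]
top 257 bar z0,slope [ 0.229  -0.0481]
```

```bash
python3 -m jog '1.5 -0.1 0 0 0 0 5; 1.2 -0.1 0 0 0 0 5; 1 -0.1 0 0 0 0 5; 0.8 0 0 0 0 0 5; 0 0 0 0 0 0 5'; python3 -m jog '0 0 0 0 0 0 5';  python3 -m jog '0 0 0 0 0 0 5';python3 -c "
from h import *
barfit();print(bot.get_obs()['contact_force'])"
```

```text
t: 22.45
eef_pos: [0.6207, 0.185, 0.2367]
tool_rot: [0.707, 0.0, 0.707, -0.0]
contact_force: [-1.0, -3.5, 0.4]
gripper_width: 0.13
t: 22.55
eef_pos: [0.6207, 0.185, 0.2369]
tool_rot: [0.707, 0.0, 0.707, -0.0]
contact_force: [-1.5, -2.0, 0.3]
gripper_width: 0.13
t: 22.65
eef_pos: [0.6207, 0.1851, 0.2369]
tool_rot: [0.707, 0.0, 0.707, -0.0]
contact_force: [0.9, -1.9, -0.2]
gripper_width: 0.131
scene 307 bar z0,slope [ 0.2282 -0.0794]
top 261 bar z0,slope [ 0.2294 -0.0754]
[-0.345901   -2.46458214  0.4084168 ]
```

```bash
python3 -m jog '0.4 -0.5 0 0 0 0 5; 0 0 0 0 0 0 5; 0 0 0 0 0 0 15; 0 0 0 0 0 0 17; 0 0 0 0 0 0 20' 20; python3 -m jog '0 0 0 0 0 0 24; 0 0 0 0 0 0 28; 0 0 0 0 0 0 32'
python3 -c "
from h import *
im,W=shot('scene','L9s',[.62,.1,.2],60,8)
barfit()
"
```

```text
t: 23.25
eef_pos: [0.6207, 0.1849, 0.2365]
tool_rot: [0.707, 0.0, 0.707, 0.0]
contact_force: [0.1, 0.4, 0.2]
gripper_width: 0.232
t: 23.55
eef_pos: [0.6207, 0.1845, 0.2364]
tool_rot: [0.707, 0.0, 0.707, -0.0]
contact_force: [0.9, 0.2, -1.0]
gripper_width: 0.37
scene 229 bar z0,slope [ 0.2288 -0.0809]
top 257 bar z0,slope [ 0.2289 -0.086 ]
```

View pics/L9s.png

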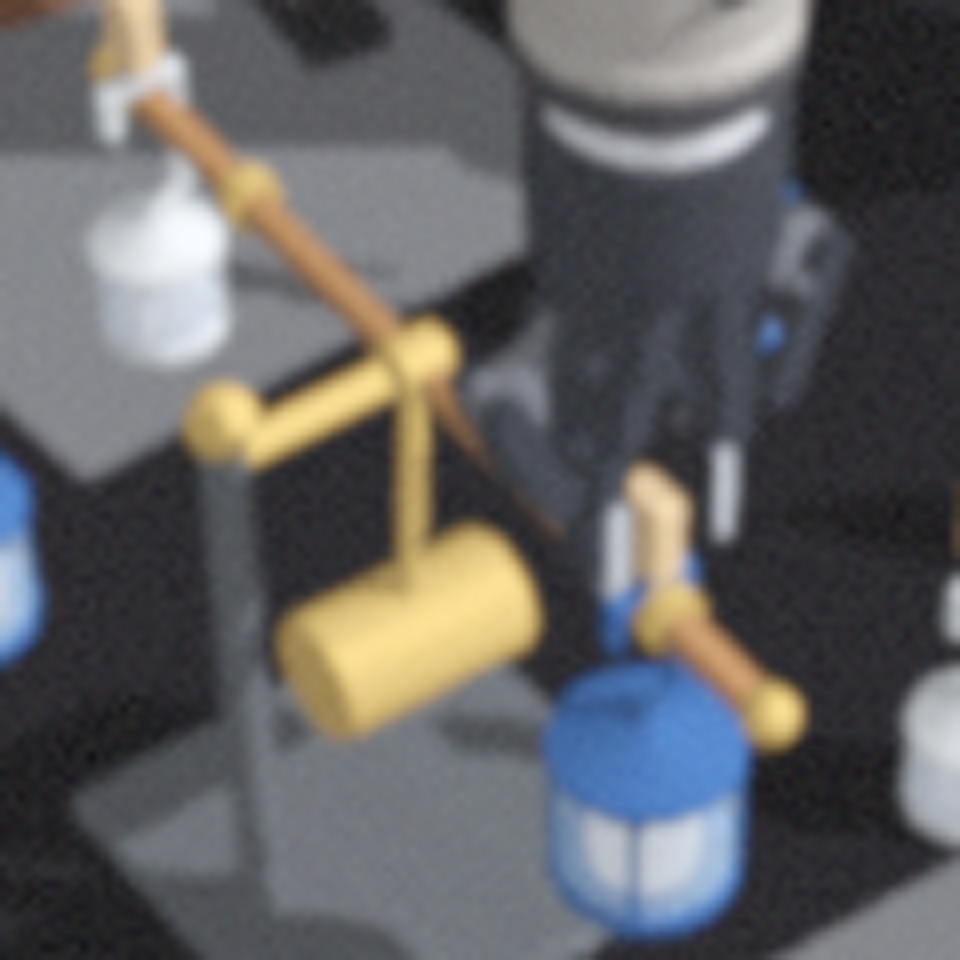

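The large lantern hangs against its collar at (672,610), and the outer small one is still against its own. The tilt is about -0.083. I'll retreat up and go to small_a.

```bash
python3 -m jog '-5 0 0 0 0 0 36; -15 0 0 0 0 0 40; -25 0 0 0 0 0 45; -25 0 -20 0 0 0 45; 0 -2 -35 0.2 0 0 45'; python3 -m jog '0 -2 -42 0.3 0 0 45; 25 -3 -40 0.4 0 0 45; 40 -5 -25 0.3 0 0 45; 28 0 -5 0 0 0 45; 0 0 0 0 0 0 45'; python3 -c "
from h import *
p=np.array([.4533,.1685,.14])
im,W=shot('scene','A1s',p,60,5)
P=tabpts([im],[W],p,.124,.168,.03)[0]; print(len(P),fitbox(P,.138).x)
plan([.453,.168,.126],-.13,3)
"
```

```text
t: 24.2
eef_pos: [0.5682, 0.1838, 0.3112]
tool_rot: [0.71, 0.009, 0.704, -0.007]
contact_force: [-0.1, 0.4, 0.2]
gripper_width: 0.527
t: 24.7
eef_pos: [0.4506, 0.1775, 0.2117]
tool_rot: [0.704, 0.043, 0.707, -0.045]
contact_force: [-0.4, -0.4, 0.3]
gripper_width: 0.527
73 [ 0.45312544  0.16803216  0.1388545  -0.09356951]
from [0.4528 0.1784 0.2138] z axis yaw -0.125 f [ 0.26 -0.42  0.36] t 24.75 dist 0.08837624851798627
[29.3 -3.4  0.5] [ 0.015 -0.003  0.002]
[29.3 -3.4  0.5] [ 0.015 -0.003  0.002]
[29.3 -3.4  0.5] [ 0.015 -0.003  0.002]
```

View pics/A1s.png

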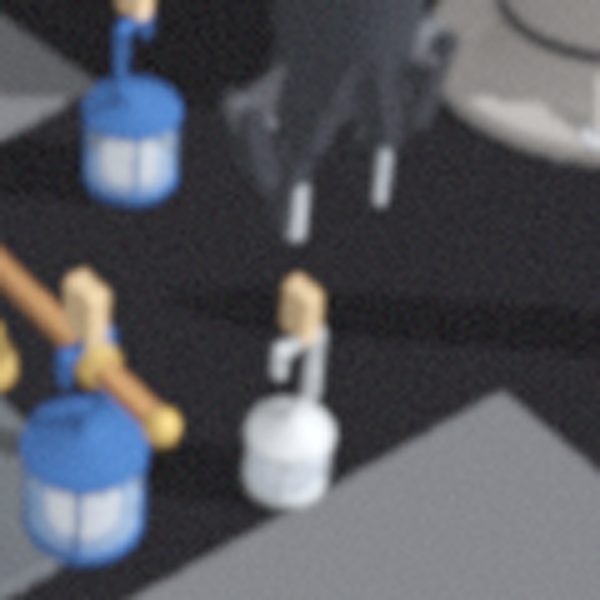

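```bash
python3 -m jog '10 -10 0.5 0 0 0 45; 28 0 0.5 0 0 0 45; 29 0 0.5 0 0 0 45; 20 0 0 0 0 0 45; 0 0 0 0 0 0 45' 40
python3 -c "
from h import *
plan([.453,.168,.127],-.13,1)"
```

```text
t: 25.25
eef_pos: [0.4535, 0.1673, 0.1251]
tool_rot: [0.705, 0.045, 0.707, -0.045]
contact_force: [-1.2, -1.2, -1.0]
gripper_width: 0.524
from [0.4535 0.1673 0.1251] z axis yaw -0.127 f [-1.15 -1.17 -1.01] t 25.25 dist 0.0020526188884205177
[-1.9  0.6 -0.6] [ 0.028 -0.024  0.01 ]
```

```bash
python3 -m jog '-1.5 0.5 -0.5 0 0 0 25; 0 0 0 0 0 0 5; 0 0 0 0 0 0 5; 0 0 0 0 0 0 5; 0 0 0 0 0 0 5' 40
python3 -m jog '-10 0 0 0 0 0 5; -25 0 0 0 0 0 5; -30 0 0 0 0 0 5; -30 -10 0 0 0 0 5; -30 -20 0 -0.2 0 0 5'
python3 -c "
from h import *
plan([.5,-.025,.287],0,6)"
```

```text
t: 25.75
eef_pos: [0.4545, 0.1699, 0.1296]
tool_rot: [0.707, 0.045, 0.704, -0.044]
contact_force: [-0.1, -0.2, 7.7]
gripper_width: 0.132
t: 26.25
eef_pos: [0.4487, 0.1402, 0.2548]
tool_rot: [0.706, 0.036, 0.706, -0.036]
contact_force: [0.5, -0.3, -1.5]
gripper_width: 0.131
from [0.4487 0.1402 0.2548] z axis yaw -0.102 f [ 0.49 -0.25 -1.46] t 26.25 dist 0.17593856852158865
[ -5.4 -26.5  11.3] [-0.162  0.    -0.001]
[ -5.4 -26.7  10.9] [-0.162  0.    -0.001]
[ -5.4 -26.9  10.4] [-0.162  0.    -0.001]
[ -5.4 -27.1   9.9] [-0.162  0.    -0.001]
[ -5.4 -27.2   9.5] [-0.162  0.    -0.001]
[ -5.4 -27.4   9. ] [-0.162  0.    -0.001]
```

```bash
python3 -m jog '-8 -25 5 -0.162 0 0 5; -8 -30 5 -0.162 0 0 5; -8 -30 5 -0.162 0 0 5; -4 -30 5 -0.162 0 0 5; 0 -28 15 -0.162 0 0 5'
python3 -m jog '0 -14 25 -0.1 0 0 5; 0 0 25 0 0 0 5; 0 0 20 0 0 0 5; 0 0 8 0 0 0 5; 0 0 0 0 0 0 5'
python3 - <<'E'
from h import *
plan([.57,-.025,.2885],0,1)
o=bot.get_obs();p=np.array(o['eef_pos'])
im,W=shot("scene","A4s",[p[0]+.03,p[1],.22])
zb=p[2]-.0196-.110
for z in(zb+.02,zb+.03,zb+.04): print(axisfit(W,p[:2],z-.005,z+.005,.024))
barfit()
E
```

```text
t: 26.75
eef_pos: [0.4731, -0.007, 0.2822]
tool_rot: [0.707, 0.006, 0.707, -0.007]
contact_force: [1.3, 0.6, -1.7]
gripper_width: 0.128
t: 27.25
eef_pos: [0.5519, -0.0204, 0.2809]
tool_rot: [0.707, 0.004, 0.707, -0.003]
contact_force: [-0.7, -0.4, -2.4]
gripper_width: 0.133
from [ 0.5519 -0.0204  0.2809] z axis yaw -0.009 f [-0.66 -0.42 -2.37] t 27.25 dist 0.020173573255107276
[-7.6 -4.4 18.2] [-0.09  -0.006 -0.005]
(33, array([ 0.54970264, -0.02375231]))
(33, array([ 0.55137641, -0.02366376]))
(93, array([ 0.55145314, -0.02264786]))
scene 368 bar z0,slope [ 0.2284 -0.0784]
top 242 bar z0,slope [ 0.2287 -0.0781]
```

View pics/A4s.png

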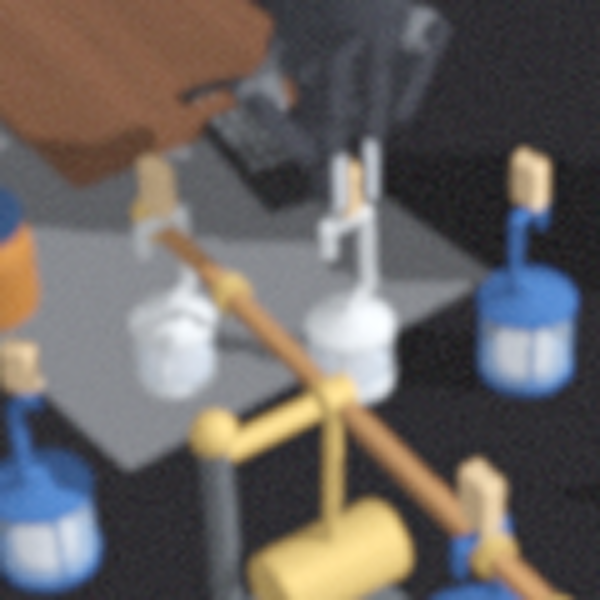

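The hook tip is at (327,245) and the bar is inboard of the inner collar at (230,290). I'll raise it 8 mm and enter.

```bash
python3 -m jog '-7 -1.5 5 -0.09 0 0 5; -1 0 14 0 0 0 5; 0 0 14 0 0 0 5; 0 0 14 0 0 0 5; 0 0 12 0 0 0 5'
python3 -m jog '0 0 9 0 0 0 5; 0 0 2 0 0 0 5; 0 0 0 0 0 0 5; 0 0 0 0 0 0 5'
python3 - <<'E'
from h import *
plan([.6205,-.022,.2885],0,1)
im,W=shot("scene","A5s",[.62,-.02,.24],45,8)
barfit()
E
```

```text
t: 27.9
eef_pos: [0.6115, -0.0224, 0.2896]
tool_rot: [0.707, -0.0, 0.707, -0.0]
contact_force: [-0.4, 0.0, -2.1]
gripper_width: 0.134
t: 28.3
eef_pos: [0.6215, -0.0221, 0.2889]
tool_rot: [0.707, 0.0, 0.707, -0.0]
contact_force: [-0.2, -0.3, -2.1]
gripper_width: 0.126
from [ 0.6215 -0.0221  0.2889] z axis yaw -0.0 f [-0.22 -0.31 -2.11] t 28.3 dist 0.001068667593855264
[ 0.4  0.1 -1. ] [-0.001 -0.001  0.001]
scene 358 bar z0,slope [ 0.2284 -0.0733]
top 302 bar z0,slope [ 0.2293 -0.0787]
```

View pics/A5s.png

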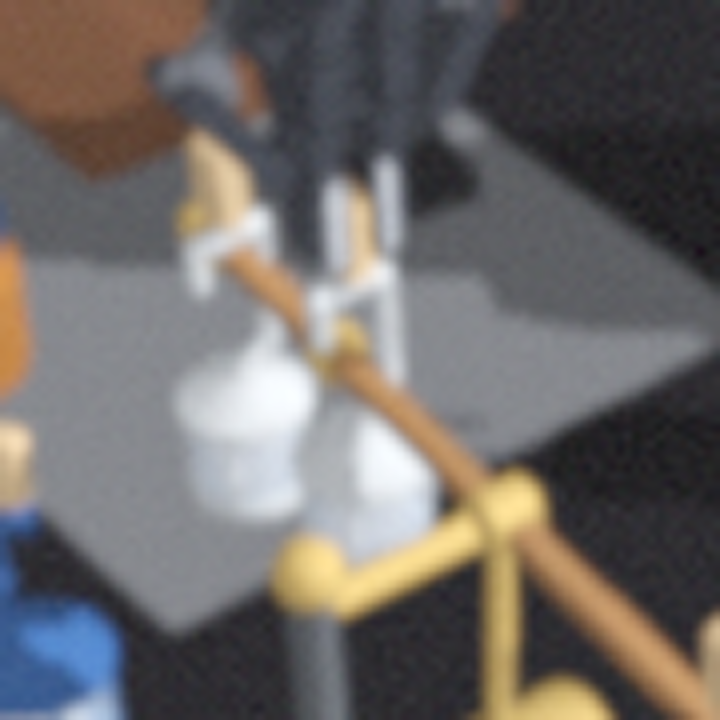

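```bash
python3 -m jog '8 0 -0.5 0 0 0 5; 8 0 0 0 0 0 5; 6 0 0 0 0 0 5; 4 0 0 0 0 0 5; 3 0 0 0 0 0 5'
python3 -m jog '2 0 0 0 0 0 5; 1.5 0 0 0 0 0 5; 1 0 0 0 0 0 5; 0 0 0 0 0 0 5'
python3 - <<'E'
from h import *
print(bot.get_obs()['contact_force'])
barfit()
E
```

```text
t: 28.95
eef_pos: [0.6212, -0.0222, 0.2592]
tool_rot: [0.707, 0.0, 0.707, -0.0]
contact_force: [-0.2, -1.0, -1.6]
gripper_width: 0.132
t: 29.35
eef_pos: [0.6213, -0.0221, 0.2554]
tool_rot: [0.707, 0.0, 0.707, -0.0]
contact_force: [-0.7, -0.7, -2.0]
gripper_width: 0.131
[-0.70244615 -0.73143854 -1.99078911]
scene 327 bar z0,slope [ 0.2284 -0.0624]
top 312 bar z0,slope [ 0.2294 -0.0671]
```

Contact (slope -0.076 → -0.065). I'll slide outwards.

```bash
python3 -m jog '-0.1 -1.5 0 0 0 0 5; -0.1 -1.5 0 0 0 0 5; 0 0 0 0 0 0 5'; python3 -m jog '-0.1 -1 0 0 0 0 5';  python3 -m jog '-0.1 -1 0 0 0 0 5'; python3 -m jog '0 -1 0 0 0 0 5'
```

```text
t: 29.75
eef_pos: [0.6214, -0.0257, 0.2557]
tool_rot: [0.707, 0.0, 0.707, -0.0]
contact_force: [0.1, -0.7, -1.3]
gripper_width: 0.133
t: 29.85
eef_pos: [0.6213, -0.0262, 0.2557]
tool_rot: [0.707, 0.0, 0.707, -0.0]
contact_force: [-0.5, 0.8, -2.2]
gripper_width: 0.131
t: 29.95
eef_pos: [0.6213, -0.0273, 0.2558]
tool_rot: [0.707, 0.0, 0.707, -0.0]
contact_force: [0.3, -0.1, -1.9]
gripper_width: 0.13
t: 30.05
eef_pos: [0.6213, -0.0282, 0.2558]
tool_rot: [0.707, 0.0, 0.707, -0.0]
contact_force: [-0.4, -1.2, -1.2]
gripper_width: 0.13
```

```bash
python3 -m jog '0 -0.8 0 0 0 0 5';  python3 -m jog '0 0 0 0 0 0 5'
```

```text
t: 30.15
eef_pos: [0.6213, -0.0291, 0.2558]
tool_rot: [0.707, 0.0, 0.707, -0.0]
contact_force: [0.0, 0.5, -1.5]
gripper_width: 0.131
t: 30.25
eef_pos: [0.6213, -0.0292, 0.2558]
tool_rot: [0.707, 0.0, 0.707, -0.0]
contact_force: [0.7, -0.7, -2.1]
gripper_width: 0.133
```

```bash
python3 -m jog '0 -0.8 0 0 0 0 5';  python3 -m jog '0 0 0 0 0 0 5'
```

```text
t: 30.35
eef_pos: [0.6213, -0.0297, 0.2558]
tool_rot: [0.707, 0.0, 0.707, -0.0]
contact_force: [0.3, 0.0, -1.4]
gripper_width: 0.131
t: 30.45
eef_pos: [0.6213, -0.0299, 0.2558]
tool_rot: [0.707, 0.0, 0.707, -0.0]
contact_force: [0.1, 0.9, -0.8]
gripper_width: 0.135
```

```bash
python3 -m jog '0 -0.8 0 0 0 0 5';  python3 -m jog '0 0 0 0 0 0 5'
```

```text
t: 30.55
eef_pos: [0.6213, -0.0304, 0.2558]
tool_rot: [0.707, 0.0, 0.707, 0.0]
contact_force: [-0.3, 0.8, -2.0]
gripper_width: 0.131
t: 30.65
eef_pos: [0.6213, -0.0307, 0.2558]
tool_rot: [0.707, 0.0, 0.707, -0.0]
contact_force: [-0.2, -0.1, -2.3]
gripper_width: 0.131
```

```bash
python3 -m jog '0 -0.8 0 0 0 0 5';  python3 -m jog '0 0 0 0 0 0 5'
```

```text
t: 30.75
eef_pos: [0.6213, -0.0312, 0.2558]
tool_rot: [0.707, 0.0, 0.707, -0.0]
contact_force: [-0.7, 1.4, -1.2]
gripper_width: 0.129
t: 30.85
eef_pos: [0.6213, -0.0313, 0.2558]
tool_rot: [0.707, 0.0, 0.707, -0.0]
contact_force: [-0.0, 0.1, -2.0]
gripper_width: 0.129
```

```bash
python3 -m jog '0 -0.6 0 0 0 0 5';  python3 -m jog '0 0 0 0 0 0 5'; python3 -c "
from h import *
im,W=shot('scene','A6s',[.62,-.02,.24],45,8)"
```

```text
t: 30.95
eef_pos: [0.6213, -0.0314, 0.2558]
tool_rot: [0.707, 0.0, 0.707, 0.0]
contact_force: [1.1, 2.9, -2.0]
gripper_width: 0.129
t: 31.05
eef_pos: [0.6213, -0.0314, 0.2558]
tool_rot: [0.707, 0.0, 0.707, 0.0]
contact_force: [0.0, 0.8, -1.8]
gripper_width: 0.132
```

View pics/A6s.png

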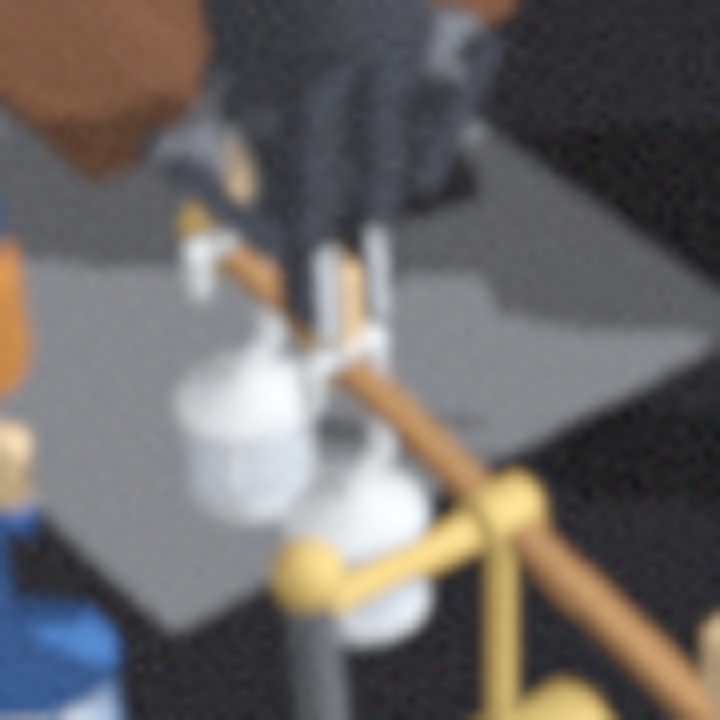

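Light contact at TCP y=-0.0314 (Fy about 1-2 N). The collar is hidden behind the hook at (330,365). I'll lower slowly.

```bash
python3 -m jog '1 -0.2 0 0 0 0 5; 1 -0.2 0 0 0 0 5; 1 -0.15 0 0 0 0 5; 0 0 0 0 0 0 5'; python3 -m jog '0 0 0 0 0 0 5';  python3 -m jog '0 0 0 0 0 0 5'
```

```text
t: 31.5
eef_pos: [0.6213, -0.0319, 0.2526]
tool_rot: [0.707, 0.0, 0.707, 0.0]
contact_force: [-0.4, 3.9, -0.5]
gripper_width: 0.131
t: 31.6
eef_pos: [0.6213, -0.0319, 0.2528]
tool_rot: [0.707, 0.0, 0.707, 0.0]
contact_force: [-0.0, 4.9, -0.1]
gripper_width: 0.129
t: 31.7
eef_pos: [0.6213, -0.0319, 0.2529]
tool_rot: [0.707, 0.0, 0.707, 0.0]
contact_force: [0.4, 5.2, -1.2]
gripper_width: 0.131
```

```bash
python3 -m jog '1 -0.15 0 0 0 0 5; 1 -0.1 0 0 0 0 5; 0.8 -0.1 0 0 0 0 5; 0 0 0 0 0 0 5'; python3 -m jog '0 0 0 0 0 0 5';  python3 -m jog '0 0 0 0 0 0 5'; python3 -c "
from h import *
barfit()"
```

```text
t: 32.1
eef_pos: [0.6213, -0.0322, 0.2501]
tool_rot: [0.707, 0.0, 0.707, 0.0]
contact_force: [-0.5, 5.7, -1.2]
gripper_width: 0.134
t: 32.2
eef_pos: [0.6213, -0.0322, 0.2502]
tool_rot: [0.707, 0.0, 0.707, 0.0]
contact_force: [-0.9, 5.2, 0.1]
gripper_width: 0.126
t: 32.3
eef_pos: [0.6213, -0.0322, 0.2502]
tool_rot: [0.707, 0.0, 0.707, 0.0]
contact_force: [0.2, 5.0, -0.9]
gripper_width: 0.128
scene 327 bar z0,slope [ 0.2285 -0.0052]
top 336 bar z0,slope [ 0.2293 -0.008 ]
```

```bash
python3 -m jog '0 0.5 0 0 0 0 5; 0 0.5 0 0 0 0 5';  python3 -m jog '0 0 0 0 0 0 5'; python3 -m jog '0 0 0 0 0 0 5'
```

```text
t: 32.6
eef_pos: [0.6213, -0.0321, 0.2502]
tool_rot: [0.707, -0.0, 0.707, -0.0]
contact_force: [-1.2, 2.8, -0.7]
gripper_width: 0.131
t: 32.7
eef_pos: [0.6213, -0.0321, 0.2501]
tool_rot: [0.707, 0.0, 0.707, -0.0]
contact_force: [-0.2, 4.3, -0.9]
gripper_width: 0.128
t: 32.8
eef_pos: [0.6213, -0.0321, 0.2501]
tool_rot: [0.707, 0.0, 0.707, -0.0]
contact_force: [-1.1, 3.3, -0.2]
gripper_width: 0.134
```

```bash
python3 -m jog '0.5 0.4 0 0 0 0 5; 0.4 0.3 0 0 0 0 5; 0 0 0 0 0 0 5';  python3 -m jog '0 0 0 0 0 0 5'; python3 -m jog '0 0 0 0 0 0 5';  python3 -c "
from h import *
barfit()"
```

```text
t: 33.1
eef_pos: [0.6213, -0.032, 0.249]
tool_rot: [0.707, 0.0, 0.707, -0.001]
contact_force: [-0.9, 1.5, -0.3]
gripper_width: 0.132
t: 33.2
eef_pos: [0.6213, -0.032, 0.2491]
tool_rot: [0.707, 0.0, 0.707, -0.001]
contact_force: [-0.8, 1.4, 0.3]
gripper_width: 0.133
t: 33.3
eef_pos: [0.6213, -0.032, 0.2491]
tool_rot: [0.707, 0.0, 0.707, -0.001]
contact_force: [-0.4, -0.1, 0.6]
gripper_width: 0.131
scene 335 bar z0,slope [0.2283 0.0085]
top 337 bar z0,slope [0.2292 0.0048]
```

The bar is level, Fz is about 0 and Fy about 1 N. Releasing.

```bash
python3 -m jog '0 0 0 0 0 0 15; 0 0 0 0 0 0 17; 0 0 0 0 0 0 20; 0 0 0 0 0 0 24; 0 0 0 0 0 0 28' 20; python3 -m jog '0 0 0 0 0 0 32; 0 0 0 0 0 0 34'; python3 -c "
from h import *
barfit()
im,W=shot('scene','A7s',[.62,-.02,.24],45,8)"
```

```text
t: 33.9
eef_pos: [0.6213, -0.0311, 0.2491]
tool_rot: [0.707, 0.0, 0.707, -0.0]
contact_force: [-0.1, -0.1, -0.3]
gripper_width: 0.33
t: 34.1
eef_pos: [0.6213, -0.0312, 0.2491]
tool_rot: [0.707, 0.0, 0.707, -0.0]
contact_force: [-0.8, -0.2, 0.1]
gripper_width: 0.4
scene 297 bar z0,slope [0.2281 0.0041]
top 336 bar z0,slope [ 0.229  -0.0004]
```

View pics/A7s.png

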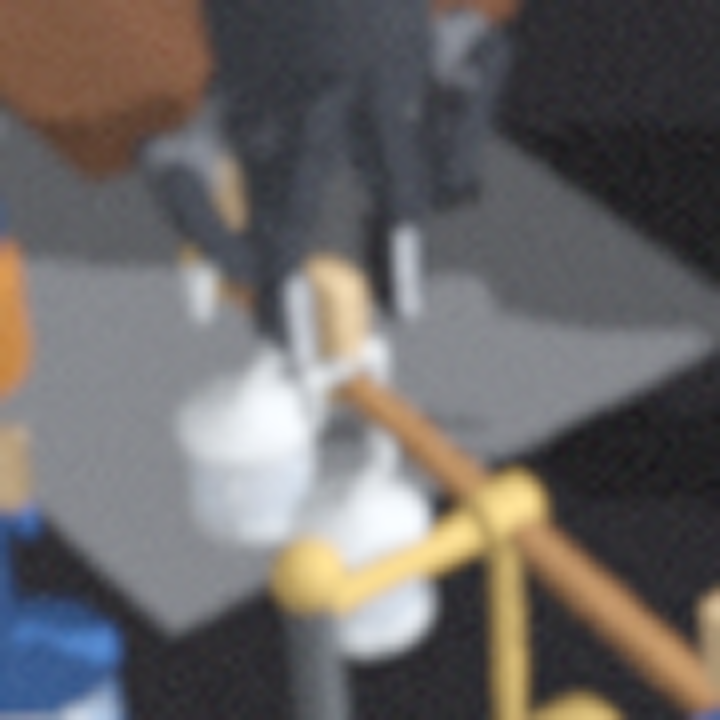

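Released and level. I'll retreat straight up and back, then check everything.

```bash
python3 -m jog '-5 0 0 0 0 0 36; -15 0 0 0 0 0 40; -25 0 0 0 0 0 40; -30 0 0 0 0 0 40; -30 0 -20 0 0 0 40'; python3 -m jog '-10 0 -40 0 0 0 40; 0 0 -40 0 0 0 40; 0 0 -40 0 0 0 40; 0 0 0 0 0 0 40; 0 0 0 0 0 0 40'; python3 -m jog '0 0 0 0 0 0 40; 0 0 0 0 0 0 40; 0 0 0 0 0 0 40; 0 0 0 0 0 0 40; 0 0 0 0 0 0 40'
python3 -c "
from h import *
barfit()
im,W=shot('scene','F1s',[.62,.05,.2],65,6)
im,W=shot('top','F1t',[.62,.05,.2],65,6)
for k,(u,v) in {'jar':(372,178),'cup':(127,176),'rem':(383,260)}.items(): print(k,W[v,u])"
```

```text
t: 34.75
eef_pos: [0.6024, -0.0311, 0.3561]
tool_rot: [0.708, 0.0, 0.707, 0.0]
contact_force: [1.4, 0.8, -0.4]
gripper_width: 0.47
t: 35.25
eef_pos: [0.4814, -0.0312, 0.3658]
tool_rot: [0.708, -0.0, 0.706, -0.001]
contact_force: [0.7, -0.0, -0.1]
gripper_width: 0.469
t: 35.75
eef_pos: [0.4815, -0.0311, 0.3639]
tool_rot: [0.707, 0.0, 0.707, 0.0]
contact_force: [-0.6, -0.3, -0.3]
gripper_width: 0.468
scene 345 bar z0,slope [2.285e-01 2.000e-04]
top 252 bar z0,slope [ 0.2293 -0.0038]
jar [ 0.59502159 -0.38222876  0.08561983]
cup [0.59130735 0.38080667 0.01458981]
rem [ 0.35025977 -0.43350344  0.01666615]
```

View pics/F1s.png

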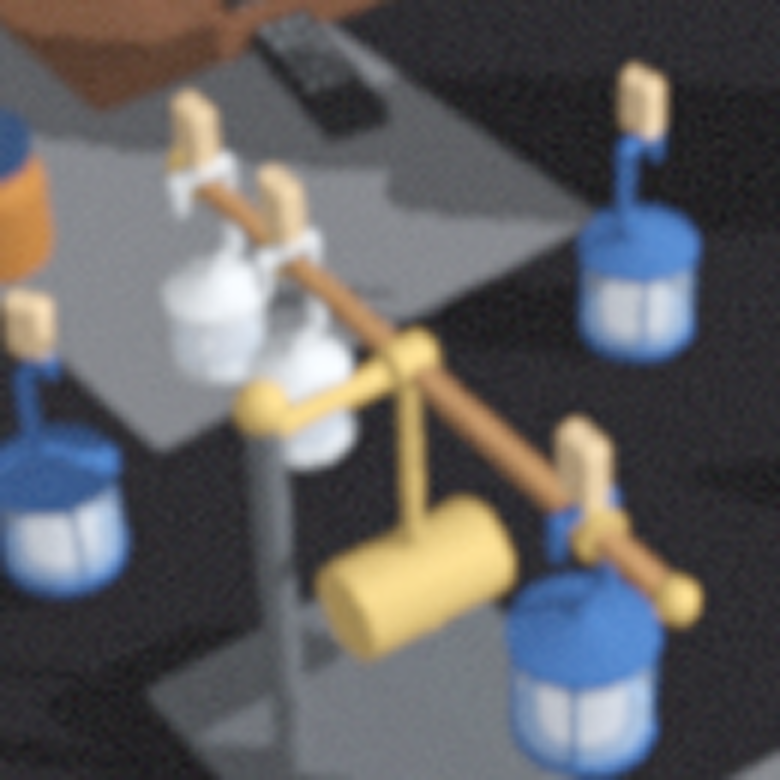

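View pics/F1t.png

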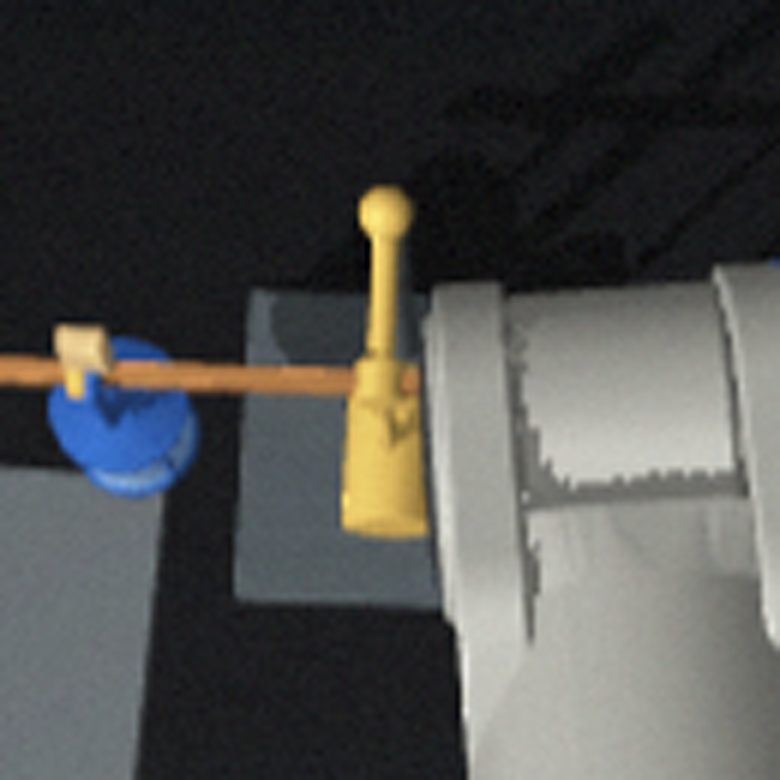

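All three hang and the bar is level. I'll move the arm aside (z 0.36, clear of everything) to look at the right-hand collars from above.

```bash
python3 -m jog '0 40 0 0 0 0 40; 0 45 0 0 0 0 40; 0 45 0 0 0 0 40; 0 45 0 0 0 0 40; 0 45 0 0 0 0 40'; python3 -m jog '0 30 0 0 0 0 40; 0 0 0 0 0 0 40; 0 0 0 0 0 0 40'
python3 -c "
from h import *
barfit()
im,W=shot('top','F2t',[.62,-.03,.2],40,8)
im2,W2=shot('scene','F2s',[.62,-.06,.23],30,12)
for nm,i,w in(('top',im,W),('scene',im2,W2)):
  for c in((.62,-.109),(.62,-.034),(.62,.184)):
    P=tabpts([i],[w],c,.246,.29,.022)[0]
    if len(P)>8: print(nm,c,len(P),np.round(fitbox(P,.258).x,4))
"
```

```text
t: 36.45
eef_pos: [0.4812, 0.1904, 0.3644]
tool_rot: [0.707, 0.0, 0.707, -0.0]
contact_force: [0.4, 0.1, 0.2]
gripper_width: 0.47
t: 36.75
eef_pos: [0.4812, 0.2191, 0.3639]
tool_rot: [0.707, -0.001, 0.707, 0.0]
contact_force: [-0.5, -0.8, 0.6]
gripper_width: 0.465
scene 347 bar z0,slope [0.2285 0.0019]
top 445 bar z0,slope [ 0.2291 -0.0028]
top (0.62, -0.109) 51 [ 0.6218 -0.1079  0.2582 -0.064 ]
top (0.62, -0.034) 51 [ 0.6224 -0.0327  0.2579 -0.0446]
top (0.62, 0.184) 58 [0.622  0.1844 0.2573 0.0407]
scene (0.62, -0.109) 65 [ 0.6224 -0.1064  0.2577 -0.1293]
scene (0.62, -0.034) 66 [ 0.6227 -0.0329  0.2571 -0.0145]
scene (0.62, 0.184) 86 [ 0.6217  0.1838  0.2571 -0.0987]
```

View pics/F2t.png

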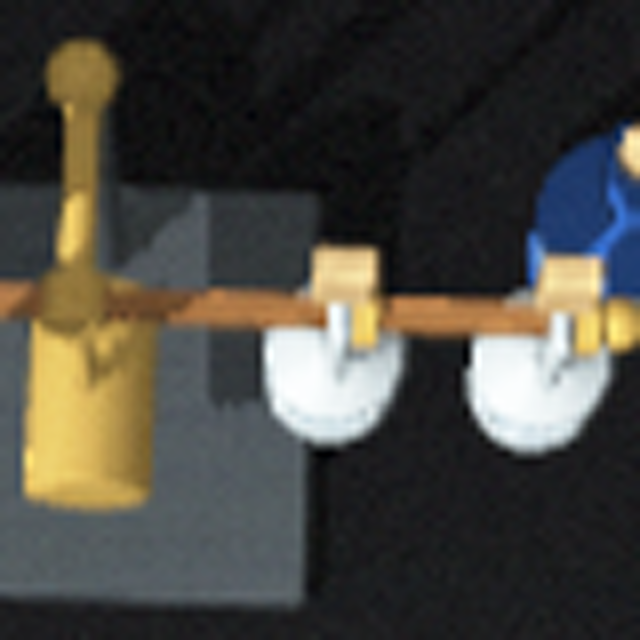

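View pics/F2s.png

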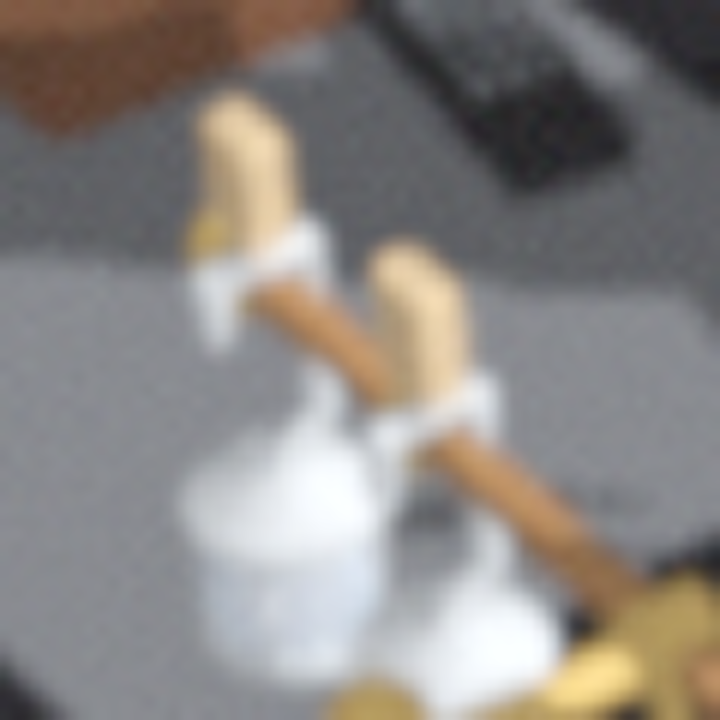

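Seen from above, each hook wire at (340,330) and (560,335) touches its collar at (365,325) and (588,330). The bar is level and steady, so I'm handing in.

```bash
python3 -c "
from station import bot
print(bot.hand_in(), bot.get_obs()['t'])"
```

```text
the job is handed in; nothing more can be done
the job is handed in; nothing more can be done
```

All three lanterns hang on the bar and it is level. I handed in at about 36.9 s of the 72 s. I hung them in the order you gave: a small lantern at the outer right collar, the large blue one that started farthest left at the left collar, then the other small one at the inner right collar.

**Placing:** I slid each hook out until I felt the collar and lowered it until the bar carried the weight before letting go. The sideways press was meant to stay light, but on both small lanterns it rose to about 5–6 N while lowering. I eased it to 1–2 N or less before releasing.

**Last checks:**
- **Level:** the two cameras give tilts of +0.002 and -0.003 rad, steady since release. They differ by only about the measuring error.
- **Right collars:** from above, both small hooks touch their collars.
- **Left collar:** the scene view shows the large hook at its collar, and its measured position agrees. The arm was in the way of a clear top view at the end.
- **Bystanders:** the cup, jar and remote read the same positions as at the start, to about 1 mm.
- **Robot:** the arm was clear of everything at hand-in.

No check failed.

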